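# Crank down an outrigger's stabilizer leg onto its spreader pad

## Robot

A 6-joint arm with a two-finger parallel gripper is mounted at the origin on the work surface. World frame = base frame: x ahead of the robot, y to its left, z up, the work surface at z = 0. Lengths are in mm, angles in rad, forces in N, time in s.
With the tool pointing down it reaches from about 350 to 775 mm from the base axis. Payload 7.3 kg.
Tool frame: the origin (TCP) lies on the centre line of the jaws, within the pads' length; the fingertips stand 22 mm ahead of it and the grasp point (between the pads) lies 3 mm ahead of it; x points along the fingers, z is the direction in which the jaws open and shut, and the axes are right-handed (so a half turn about x gives the same grasp; the last joint's range is limited). The gripper opens to 92 mm and grips with 3 to 60 N. Pads are 19 mm wide; open, the fingers measure 130 mm over their backs; the gripper's body (75 mm by 190 mm) begins 47 mm behind the grasp point.
Start: joints at [1.188, 0.342, 1.524, -0, 1.275, -0.146], TCP at [123.144, 510.371, 248.741] pointing down, gripper open.
Joint ranges: [-2.53, 2.53], [-0.77, 2.02], [0.04, 2.7], [-1, 4.14], [0.28, 2.66], [-3.11, 3.11]. Speed limits (rad/s): [2.57, 2.57, 3.14, 3.14, 3.14, 3.14].

## Interface

Orientations are given as [roll, pitch, yaw] about the fixed x, y, z axes, in that order (R = Rz(yaw) Ry(pitch) Rx(roll)).
In Python, from plant import readout, imaging, bot gives the robot as it stands.
- The arm moves only by the tool arm_command, never from a script. Its argument "plan" is a list of rows, each an object of numbers: "tx", "ty", "tz": the shift along the tool's x, y, z in cm; "wx", "wy", "wz": the turn, a rotation vector about the tool's x, y, z in rad; "jaw": the opening, from -1 (shut) to 1 (fully open). In form: [{"tx": .., "ty": .., "tz": .., "wx": .., "wy": .., "wz": .., "jaw": ..}, ...]. A call has 1 to 20 rows; each row shifts and turns the commanded pose from where the row before left it, along the tool's axes as they then stand; what a row does not reach is not made up. A row lasts 1/10 s, in which the tool goes at most 50 mm and 8.59 degrees, less where a joint would pass 70% of its speed; a pose out of reach is approached as far as the arm can. A call with a gripper value outside its range is refused whole. The fingers move at their own pace and stop on an object; the grip force is fixed at half the most. Time passes only in rows, so rows that do not move let the fingers close. It gives the time, the measured TCP pose, the force and the opening at its end, in the units of the state.
- readout.get_obs(): the state, without advancing time (a new reading comes with each control period).
- imaging.capture(name): name is "scene" or "top" or "wrist"; returns the picture (384x512x3 uint8, blue, green, red); there is no depth.
- imaging.get_calibration(name): a dict with "fx", "fy", "cx", "cy" (pixels), "position" and "rotation" of the camera in the world; the wrist camera has in their place "mount" (4x4, takes a point from camera to tool coordinates, whose origin is the TCP and whose axes are the tool frame's). Camera axes: x right, y up, looking along -z (the intrinsics and any distortion apply to the point x, -y, -z); pixel columns grow to the right and rows downward; lengths in mm; the calibration is good to about 2 mm. A picture is of the moment at which its call begins: read the wrist's pose just before it. get_calibration takes no time and is no camera call.
- bot.close_job(): hands the job in, once; it reports no verdict.
The state is a dict: "time": time; "joint_positions": joint angles; "dq": joint speeds; "tau": joint torques, N m; "tool_pos": TCP position; "tcp_rot": TCP orientation; "contact_force": force on the tool from outside, world axes, zero at the start; "moment": the same for the moment, N m; "grip_width": finger opening in mm.
Only numpy, scipy, OpenCV 4.12 (cv2) and the standard library are available. Lean on these libraries where they do the work, as an engineer would, in place of code of your own. Each camera call takes 0.05 s, during which the arm holds its last target.

## Task

Slide the yellow spreader pad under the foot of the red outrigger's stabilizer leg, centred below the foot, then crank the leg down until the foot bears firmly on the pad: the crank should have become about 4 N heavier at its knob than when it turned freely (about 7 N). Do not over-crank it (never more than 6 N heavier), let go of the crank and leave it loaded, and do not disturb the other things on the bench.

Things in the scene. Friction and masses are not known exactly. Their poses are not given: they have to be found in the camera images.
- jack_axis (a point): Fixed point on the bench on the vertical axis of the stabilizer leg (red square sleeve, dark 66 mm square gear head with its top at 215 mm). The pad's centre belongs at its x, y. Its y axis points along the red outrigger beam to the rest of the bolted-down frame; the beam's underside is 125 mm up, the frame's corner post begins 235 mm along it.
- pad: Loose yellow steel spreader pad, about 0.75 kg: plate 90 x 90 x 12 thick, origin at the centre of the plate's underside, z up. A flat tail bar, 24 wide and 8 thick, runs along the pad's own -x to 173 mm from the origin and carries an upright black tab. Slide it on the bench by the tab (its mass sits far from the tab). The foot must come down on the plate's centre.
- pad_tab (a point): Middle of the black upright tab on the pad's tail: 44 long along the pad's x, 14 thick along the pad's y, from 8 to 50 mm above the bench. It lies 150 mm along -x from the plate's centre, 30 mm above the pad's underside; axes as the pad's.
- leg: Square aluminium tube (34 mm) that comes out of the sleeve; origin at the centre of its lower end, z up. A round black foot, 50 across with a rubber sole, hangs below it on a threaded spindle, screwed out by an unmeasured amount: the sole is anywhere from 30 to 42 mm below this point. It clears the pad at the start. On the pad, the rubber gives about 1 mm per 20 N.
- crank (a joint): Angle of the crank in rad, 0 to 23. Clockwise from above it grows and lowers the leg, 20 mm per turn; at 0 the leg's lower end is 89 mm above the bench. It stays where it is left. Turning it slowly takes about 7 N at the knob along its circle with the foot free, plus 0.053 N per newton on the foot (wanted: 75 N). Stopped, friction hides part of this: compare like with like, free and loaded.
- crank_hub (a point): Point on the crank's vertical axis at the hub, level with the top face of its hub, 244 mm above the bench. It turns with the crank: its x axis points along the crank arm to the knob.
- knob_mid (a point): Centre of the black upright knob on the end of the crank arm: a cylinder 25 across and 46 tall, from 241 to 287 mm above the bench, its centre 264 mm above the bench and 60 mm from the crank's axis. It spins freely about its own vertical axis, so it can be held from above without turning the hand.
- packing: Bystander to leave alone: pale wooden packing block, 60 x 60 x 40 mm; origin at the centre of its underside.
- bushing: Bystander to leave alone: brass bushing (ring), 40 across, 26 mm tall; origin at the centre of its underside.
- wrench: Bystander to leave alone: steel wrench lying flat, 180 mm long; origin at the centre of its underside.
- driver: Bystander to leave alone: screwdriver with a yellow handle, 200 mm long; origin at the centre of its underside.
- pliers: Bystander to leave alone: pliers with red handles, 170 mm long; origin at the centre of its underside.
- jar: Bystander to leave alone: small clear jar with a blue cap, 60 across, 75 mm tall; origin at the centre of its underside.

How it is judged:
By the outcome, as a careful person would: the job done as asked, in the order asked, and still so for the second after the job is handed in, with the robot touching nothing.
It also fails if it takes over 70 s, if anything falls off the work surface, if the arm or the gripper's body presses on something with over 40 N, if the wrist force passes 120 N, or if a joint passes its speed limit or range.

## Working session

There is one attempt and no reset: what is moved stays moved. The work goes in short steps, Python scripts to look and compute and a tool call to move; the robot and the scene stay as the last step left them, time stands still between calls to the robot, and variables do not carry over. Pictures are saved under pics/ and viewed, and the job is handed in when it is done.

Besides the shell and the picture viewer there is one more tool, called after "Emit:" as name(argument=value, ...) on one line, values as JSON. arm_command: Moves the arm, as the interface text tells. Its arguments: {"type":"object","properties":{"plan":{"type":"array"}},"required":["plan"]}

```bash
ls; mkdir -p pics; python3 - <<'E'
from plant import readout, imaging, bot
import cv2
print(readout.get_obs())
for n in ("scene","top"):
    cv2.imwrite(f"pics/{n}0.png",imaging.capture(n)); print(n,imaging.get_calibration(n))
print(imaging.get_calibration("wrist"))
E
```

```text
pics
{'time': 0.0, 'joint_positions': array([ 1.18800153e+00,  3.42702204e-01,  1.52498683e+00, -2.00176271e-05,
        1.27541001e+00, -1.45961136e-01]), 'dq': array([ 0.00148731, -0.00031751, -0.00116481,  0.00123752, -0.00038951,
       -0.00086219]), 'tau': array([-2.60759180e-04, -4.31247175e+01, -2.44218546e+01,  7.16391834e-02,
        5.61482913e-02, -1.25706447e-04]), 'tool_pos': array([123.00483626, 510.01136765, 248.06612677]), 'tcp_rot': array([ 3.00833795,  1.56928982, -1.94087885]), 'contact_force': array([ 0.32092765,  0.81506216, -0.52986311]), 'moment': array([ 0.04038408,  0.04624594, -0.02681604]), 'grip_width': 91.95413601167348}
scene {'fx': 362.7358674065108, 'fy': 362.7358674065108, 'cx': 252.41953456032113, 'cy': 197.9482205067337, 'position': array([891.86513695, 559.29223299, 922.47887679]), 'rotation': array([ 0.73059426, -0.01482244,  2.63222071])}
top {'fx': 388.7087871910112, 'fy': 388.7087871910112, 'cx': 259.2817766757732, 'cy': 192.73078361598522, 'position': array([ 315.07449197,  -22.04954576, 1204.63334004]), 'rotation': array([ 2.00514761e-01, -7.50169499e-04, -1.55960151e+00])}
{'fx': 275.9143566563312, 'fy': 275.9143566563312, 'cx': 255.46564692070908, 'cy': 189.6737526658293, 'mount': array([[-7.04327924e-04,  2.52744903e-01, -9.67532696e-01,
        -1.37172366e+02],
       [ 1.59480586e-04,  9.67532952e-01,  2.52744853e-01,
         6.76981056e+01],
       [ 9.99999739e-01,  2.37125768e-05, -7.21768381e-04,
        -2.76600585e-01],
       [ 0.00000000e+00,  0.00000000e+00,  0.00000000e+00,
         1.00000000e+00]])}
```

View pics/scene0.png

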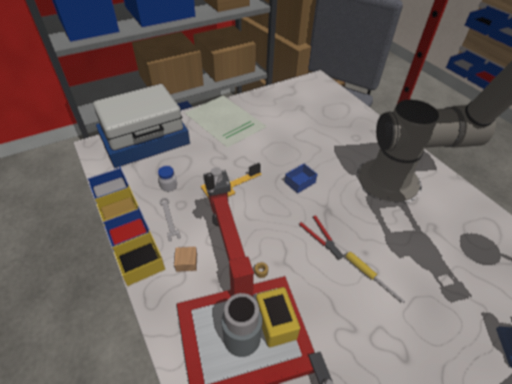

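View pics/top0.png

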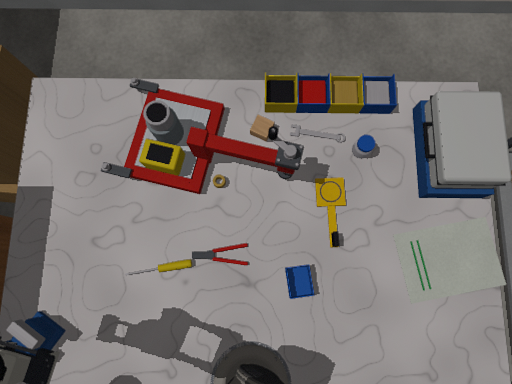

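```bash
cat > h.py <<'E'
import numpy as np, cv2
from scipy.spatial.transform import Rotation as R
from plant import readout, imaging
def cam(n,obs=None):
    c=imaging.get_calibration(n)
    if n=="wrist":
        T=np.eye(4); T[:3,:3]=R.from_euler('xyz',obs['tcp_rot']).as_matrix(); T[:3,3]=obs['tool_pos']
        M=T@c['mount']; return c,M[:3,3],M[:3,:3]
    return c,np.array(c['position']),R.from_euler('xyz',c['rotation']).as_matrix()
def ray(C,u,v):
    c,p,Rm=C; return p,Rm@np.array([(u-c['cx'])/c['fx'],-(v-c['cy'])/c['fy'],-1.])
def onz(C,u,v,z):
    p,d=ray(C,u,v); return p+d*(z-p[2])/d[2]
def proj(C,P):
    c,p,Rm=C; q=Rm.T@(np.array(P,float)-p); return np.array([c['cx']+c['fx']*q[0]/-q[2], c['cy']+c['fy']*q[1]/q[2]])
def tri(obs): # list of (C,u,v)
    A=np.zeros((3,3));b=np.zeros(3)
    for C,u,v in obs:
        p,d=ray(C,u,v);d/=np.linalg.norm(d);M=np.eye(3)-np.outer(d,d);A+=M;b+=M@p
    return np.linalg.solve(A,b)
E
python3 - <<'E'
import cv2
from h import *
print(imaging.get_calibration("top").keys())
t=cv2.imread("pics/top0.png");s=cv2.imread("pics/scene0.png")
cv2.imwrite("pics/top0c.png",cv2.resize(t[100:260,230:390],None,fx=3.7,fy=3.7,interpolation=2))
cv2.imwrite("pics/scene0c.png",cv2.resize(s[150:290,150:300],None,fx=4,fy=4,interpolation=2))
T=cam("top");S=cam("scene")
print(proj(T,[0,0,0]),proj(S,[0,0,0]))
print(onz(T,331,192,12),onz(S,212,186,12), onz(T,335,239,50),onz(S,254,168,50))
print(onz(T,290,152,215),onz(S,214,178,244))
E
```

```text
dict_keys(['fx', 'fy', 'cx', 'cy', 'position', 'rotation'])
[250.07367233 383.44753653] [388.85028374 179.3614593 ]
[ 562.35248151 -244.85194591   12.        ] [ 578.33287594 -261.63381118   12.        ] [ 412.53925882 -245.96435098   50.        ] [ 426.09092239 -236.80024273   50.        ]
[ 627.46653021 -100.84754164  215.        ] [641.2731145  -76.45353779 244.        ]
```

```bash
sleep 0
```

```text
(no output)
```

View pics/top0c.png

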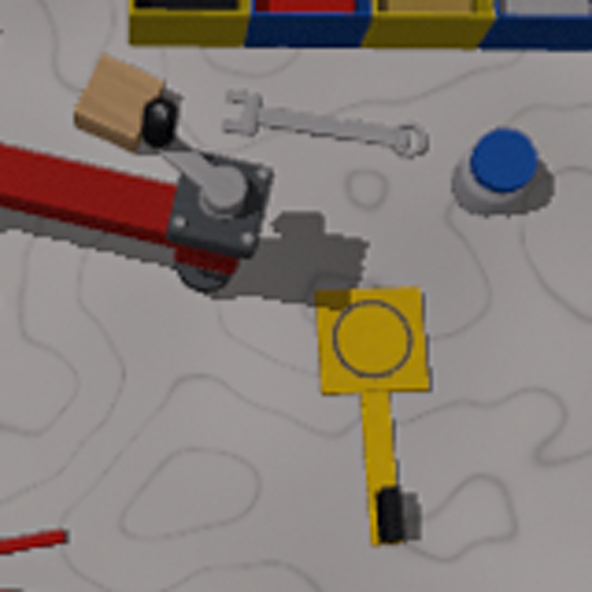

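View pics/scene0c.png

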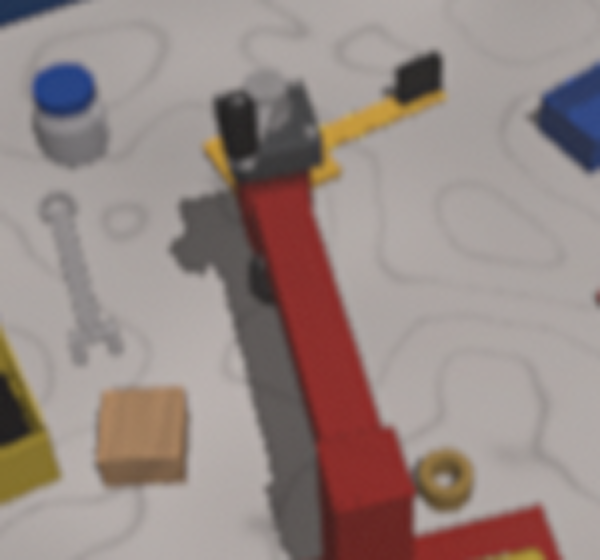

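```bash
python3 - <<'E'
from h import *
T=cam("top");S=cam("scene")
t=cv2.imread("pics/top0.png")
f=lambda a:(230+(a[0]+.5)/3.7-.5,100+(a[1]+.5)/3.7-.5)
g=lambda a:(150+(a[0]+.5)/4-.5,150+(a[1]+.5)/4-.5)
hsv=cv2.cvtColor(t,cv2.COLOR_BGR2HSV)
m=cv2.inRange(hsv,(18,120,60),(35,255,255)); 
n,l,st,ce=cv2.connectedComponentsWithStats(m)
for i in range(1,n):
    if st[i][4]>100: print(st[i],ce[i])
    if st[i][4]>400 and abs(ce[i][0]-331)<8 : 
        mm=(l==i).astype(np.uint8); mm=cv2.morphologyEx(mm,cv2.MORPH_CLOSE,np.ones((5,5)));o=cv2.morphologyEx(mm,cv2.MORPH_OPEN,np.ones((15,15)))
        c=max(cv2.findContours(o,0,2)[0],key=cv2.contourArea); r=cv2.minAreaRect(c); print(r)
        print("plate",onz(T,*r[0],12)); print([onz(T,*p,12)[:2].round(1) for p in cv2.boxPoints(r)])
print("ring",onz(T,*f((373,338)),12))
tail=[onz(T,*f(p),8)[:2] for p in [(376,395),(386,540)]];print("tail",tail)
print("tab top",onz(T,*f((390,512)),50))
print("head",[onz(T,*f(p),215)[:2].round(1) for p in [(188,147),(273,168),(247,258),(166,235)]])
h=tri([(T,*f((225,188))),(S,*g((267,86)))]);print("hub",h, onz(T,*f((225,188)),256),onz(S,*g((267,86)),256))
print("knob", onz(T,*f((160,108)),287),onz(S,*g((238,103)),287))
E
```

```text
[265  72  32  41 579] [281.07253886  95.27288428]
[ 328   73   36   40 1199] [345.83903253  93.8940784 ]
[139 139  46  36 800] [163.23625 157.9075 ]
[315 178  31  70 997] [330.27382146 198.90571715]
((330.0, 191.5), (27.0, 28.0), 90.0)
plate [ 563.91681531 -241.75920069   12.        ]
[array([ 606.9, -198.7]), array([ 607.9, -287. ]), array([ 521.5, -284.2]), array([ 520.5, -197.1])]
[158 260  34  12 262] [174.65267176 265.49618321]
ring [ 565.57668274 -243.19815746   12.        ]
tail [array([ 517.34252272, -245.22893165]), array([ 395.99395792, -250.37426044])]
tab top [ 415.45247728 -246.16477764   50.        ]
head [array([662.4, -75.5]), array([ 647.2, -136.7]), array([ 580. , -117.4]), array([596.3, -59.8])]
hub [623.43249684 -99.93350903 241.04800607] [618.66448636 -98.73748632 256.        ] [629.30986099 -85.4512454  256.        ]
knob [664.48312143 -52.71568517 287.        ] [663.87672289 -50.25258275 287.        ]
```

```bash
python3 - <<'E'
from h import *
o=readout.get_obs()
Rm=R.from_euler('xyz',o['tcp_rot']).as_matrix(); print(Rm.round(3))
D=np.array([[0,-1,0],[0,0,1],[-1,0,0]],float).T  # cols x,y,z tool
D=np.column_stack([[0,0,-1],[-1,0,0],[0,1,0]])
a=np.arctan2(5,150); D=R.from_euler('z',a).as_matrix()@D
print(R.from_matrix(Rm.T@D).as_rotvec())
print(Rm.T@(np.array([415,-248,100])-o['tool_pos']))
E
```

```text
[[-0.    -0.972  0.235]
 [-0.001  0.235  0.972]
 [-1.     0.    -0.001]]
[-0.27007991 -0.00130878 -0.00032642]
[ 148.94251921 -461.65338503 -668.22017235]
```

Emit:
arm_command(plan=[{"wx": -0.135}, {"wx": -0.135}, {"ty": -2.9, "tz": -2.7}, {"ty": -2.9, "tz": -2.7}, {"ty": -2.9, "tz": -2.7}, {"ty": -2.9, "tz": -2.7}, {"ty": -2.9, "tz": -2.7}, {"ty": -2.9, "tz": -2.7}, {"ty": -2.9, "tz": -2.7}, {"ty": -2.9, "tz": -2.7}, {"ty": -2.9, "tz": -2.7}, {"ty": -2.9, "tz": -2.7}, {"tz": -4.2}, {"tz": -4.2}, {"tz": -4.2}, {"tz": -4.2}, {"tz": -4.2}, {"tz": -4.2}, {"tz": -4.2}, {"tz": -4.2}])

```text
invalid input at $.plan[0]: expected keys tx, ty, tz, wx, wy, wz, jaw
```

```bash
python3 - <<'E'
from h import *
o=readout.get_obs();im=imaging.capture("wrist")
np.save("w1.npy",o,allow_pickle=True);cv2.imwrite("pics/w1.png",im)
cv2.imwrite("pics/w1b.png",cv2.resize(im,None,fx=1.5,fy=1.5,interpolation=2))
print(o)
C=cam("wrist",o)
for p in ([622,-98,215],[622,-98,244],[565,-243,12],[623,-98,0]): print(p,proj(C,p))
E
```

```text
{'time': 0.1, 'joint_positions': array([ 1.18800776e+00,  3.42652966e-01,  1.52491446e+00, -5.14979404e-05,
        1.27536910e+00, -1.46014586e-01]), 'dq': array([ 0.00098311, -0.0026492 , -0.00255405,  0.00167857,  0.00052731,
       -0.00041603]), 'tau': array([ 2.66483643e-03, -4.32006741e+01, -2.44694781e+01,  7.19963992e-02,
        5.25870267e-02, -5.60752324e-05]), 'tool_pos': array([123.02620057, 510.04920537, 248.1169246 ]), 'tcp_rot': array([ 3.03220715,  1.56945155, -1.91694079]), 'contact_force': array([-0.05720942,  0.7057101 , -0.81333643]), 'moment': array([-0.02301923, -0.02271187,  0.02700704]), 'grip_width': 91.51986461822398}
[622, -98, 215] [-128.37470035  699.58735995]
[622, -98, 244] [-162.84111646  751.81789198]
[565, -243, 12] [-70.44325282 478.9779269 ]
[623, -98, 0] [ 17.43652318 479.30788915]
```

View pics/w1b.png

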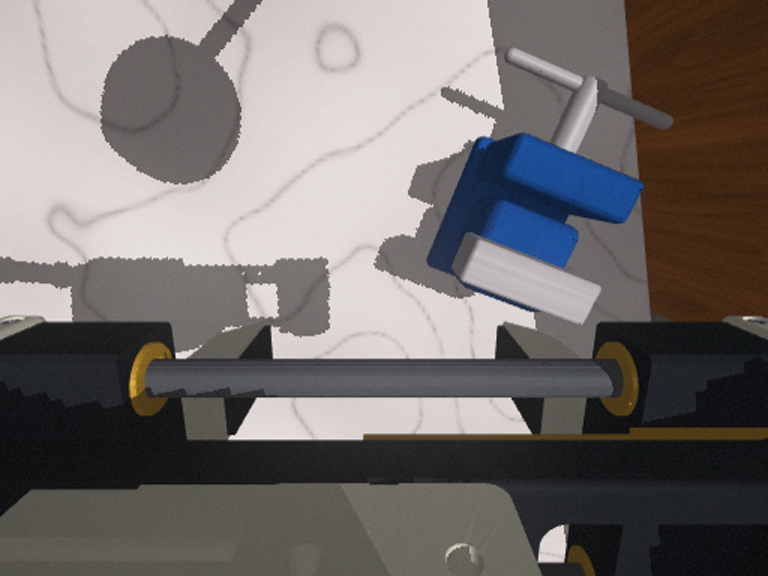

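Emit:
arm_command(plan=[{"tx": 0, "ty": 0, "tz": 0, "wx": -0.135, "wy": 0, "wz": 0, "jaw": 1}, {"tx": 0, "ty": 0, "tz": 0, "wx": -0.135, "wy": 0, "wz": 0, "jaw": 1}, {"tx": -1.1, "ty": -2.9, "tz": -3.8, "wx": 0, "wy": 0, "wz": 0, "jaw": 1}, {"tx": -1.1, "ty": -2.9, "tz": -3.8, "wx": 0, "wy": 0, "wz": 0, "jaw": 1}, {"tx": -1.1, "ty": -2.9, "tz": -3.8, "wx": 0, "wy": 0, "wz": 0, "jaw": 1}, {"tx": -1.1, "ty": -2.9, "tz": -3.8, "wx": 0, "wy": 0, "wz": 0, "jaw": 1}, {"tx": -1.1, "ty": -2.9, "tz": -3.8, "wx": 0, "wy": 0, "wz": 0, "jaw": 1}, {"tx": -1.1, "ty": -2.9, "tz": -3.8, "wx": 0, "wy": 0, "wz": 0, "jaw": 1}, {"tx": -1.1, "ty": -2.9, "tz": -3.8, "wx": 0, "wy": 0, "wz": 0, "jaw": 1}, {"tx": -1.1, "ty": -2.9, "tz": -3.8, "wx": 0, "wy": 0, "wz": 0, "jaw": 1}, {"tx": -1.1, "ty": -2.9, "tz": -3.8, "wx": 0, "wy": 0, "wz": 0, "jaw": 1}, {"tx": -1.1, "ty": -2.9, "tz": -3.8, "wx": 0, "wy": 0, "wz": 0, "jaw": 1}, {"tx": -1.1, "ty": -2.9, "tz": -3.8, "wx": 0, "wy": 0, "wz": 0, "jaw": 1}, {"tx": -1.1, "ty": -2.9, "tz": -3.8, "wx": 0, "wy": 0, "wz": 0, "jaw": 1}, {"tx": -1.1, "ty": -2.9, "tz": -3.8, "wx": 0, "wy": 0, "wz": 0, "jaw": 1}, {"tx": -1.1, "ty": -2.9, "tz": -3.8, "wx": 0, "wy": 0, "wz": 0, "jaw": 1}, {"tx": -1.1, "ty": -2.9, "tz": -3.8, "wx": 0, "wy": 0, "wz": 0, "jaw": 1}, {"tx": -1.1, "ty": -2.9, "tz": -3.8, "wx": 0, "wy": 0, "wz": 0, "jaw": 1}, {"tx": 0, "ty": 0, "tz": 0, "wx": 0, "wy": 0, "wz": 0, "jaw": 1}, {"tx": 0, "ty": 0, "tz": 0, "wx": 0, "wy": 0, "wz": 0, "jaw": 1}])

```text
time: 2.15
tool_pos: [607.4, -82.7, 423.1]
tcp_rot: [1.142, 1.568, 2.744]
contact_force: [-0.9, 0.2, 0.6]
grip_width: 91.9
```

```bash
python3 - <<'E'
from h import *
import pickle
o=readout.get_obs();im=imaging.capture("wrist")
pickle.dump(o,open("w2.pkl","wb"));cv2.imwrite("pics/w2.png",im)
cv2.imwrite("pics/w2b.png",cv2.resize(im,None,fx=1.5,fy=1.5,interpolation=2))
print(o['time'],o['tool_pos'],o['contact_force'],o['dq'])
E
```

```text
2.15 [607.37783468 -82.70615486 423.10793405] [-0.86091362  0.23457247  0.64715061] [ 0.03471206 -0.04700399  0.03990882  0.00376052  0.00025422  0.00183833]
```

View pics/w2b.png

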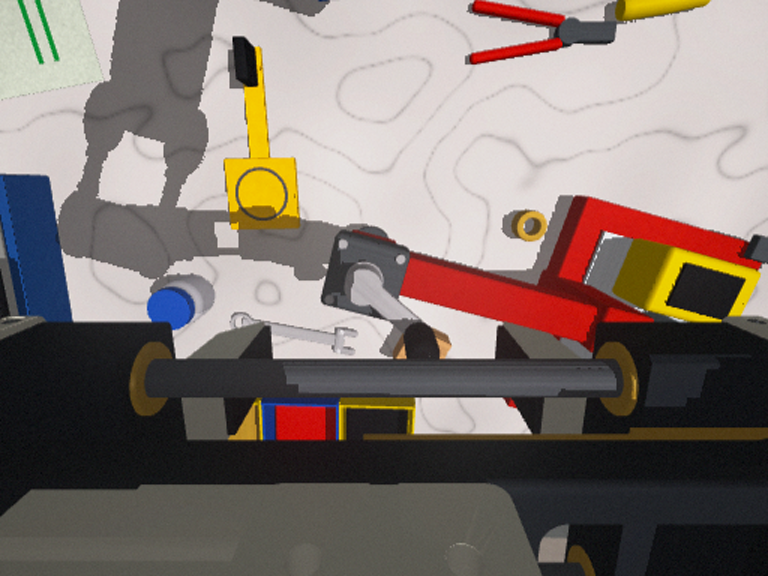

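```bash
python3 - <<'E'
from h import *
im=cv2.imread("pics/w2.png")
cv2.imwrite("pics/w2c.png",cv2.resize(im[15:245,135:305],None,fx=2.6*1,fy=2.6,interpolation=2))
cv2.imwrite("pics/w2d.png",cv2.resize(im[145:245,205:305],None,fx=6,fy=6,interpolation=2))
cv2.imwrite("pics/w2e.png",cv2.resize(im[20:160,130:220],None,fx=4.2,fy=4.2,interpolation=2))
E
```

```text
(no output)
```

View pics/w2d.png

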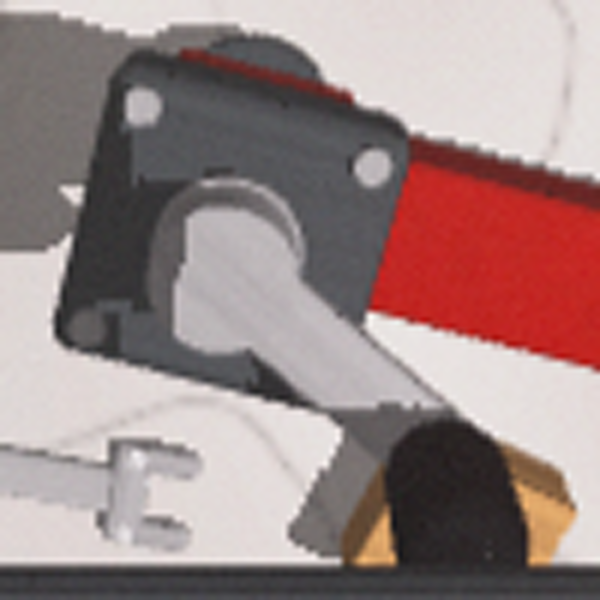

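View pics/w2e.png

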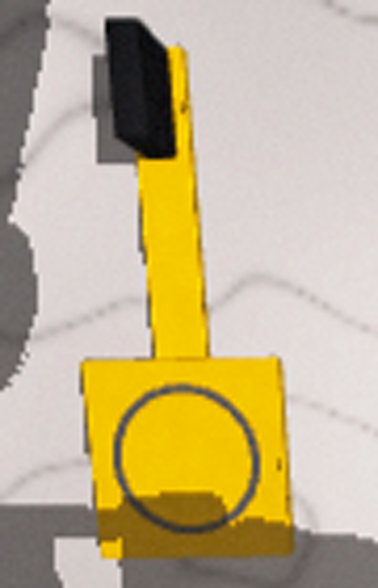

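```bash
python3 - <<'E'
from h import *
import pickle
o=pickle.load(open("w2.pkl","rb"));W=cam("wrist",o)
T=cam("top")
d=lambda a:(205+(a[0]+.5)/6-.5,145+(a[1]+.5)/6-.5)
e=lambda a:(130+(a[0]+.5)/4.2-.5,20+(a[1]+.5)/4.2-.5)
f=lambda a:(230+(a[0]+.5)/3.7-.5,100+(a[1]+.5)/3.7-.5)
B=[onz(W,*d(p),217)[:2] for p in [(143,107),(373,168),(83,325)]]
print("cam",W[1],"bolts",B,"ctr",(B[1]+B[2])/2, np.linalg.norm(B[1]-B[0]),np.linalg.norm(B[2]-B[0]))
print("head yaw edges",np.degrees(np.arctan2(*(B[1]-B[0]))))
for z in (252,256): print("hub end",onz(W,*d((213,277)),z))
print("ring",onz(W,*e((187,458)),12))
cs=[(82,358),(280,358),(293,553),(103,556)]
P=[onz(W,*e(p),12)[:2] for p in cs];print(P,np.mean(P,0))
print("tail",[onz(W,*e(p),8)[:2] for p in [(167,160),(181,355)]])
print("tab top corners",[onz(W,*e(p),50)[:2] for p in [(106,18),(137,19),(114,137),(146,150)]])
# top bolts
B=[onz(T,*f(p),217)[:2] for p in [(200,160),(264,173),(179,222),(242,241)]];print("topcam bolts",B,np.mean(B,0))
E
```

```text
cam [539.99017427 -85.15906726 560.44244634] bolts [array([ 594.60332851, -116.85083612]), array([606.04026691, -68.27668875]), array([ 642.47035673, -129.46955959])] ctr [624.25531182 -98.87312417] 49.90241830792451 49.50236935939312
head yaw edges 13.249156160252923
hub end [621.60590738 -99.91023382 252.        ]
hub end [620.54748324 -99.71893503 256.        ]
ring [ 564.50772206 -241.53118369   12.        ]
[array([ 521.70908404, -287.14791956]), array([ 518.86521588, -197.60654677]), array([ 606.79265561, -193.41701666]), array([ 611.03038346, -283.03891642])] [ 564.59933475 -240.30259986]
tail [array([ 437.20122923, -246.05444235]), array([ 518.8331832 , -243.47249212])]
tab top corners [array([ 394.30986315, -255.42332369]), array([ 394.27096105, -243.25273562]), array([ 437.16456814, -254.75760587]), array([ 441.56696296, -242.12376778])]
topcam bolts [array([651.96615326, -84.00230173]), array([ 642.70913279, -129.95386133]), array([605.46660178, -68.96645439]), array([ 591.94566466, -113.79272621])] [623.02188813 -99.17883592]
```

```bash
cat >> h.py <<'E'
def toolR(o): return R.from_euler('xyz',o['tcp_rot']).as_matrix()
def delta(o,P): return (toolR(o).T@(np.array(P,float)-o['tool_pos']))/10
E
python3 - <<'E'
from h import *
o=readout.get_obs();Rm=toolR(o);print(o['tool_pos'],Rm.round(4));print(np.arctan2(-Rm[0,2],Rm[1,2]))
print(delta(o,[415.5,-247.5,100]))
E
```

```text
[606.76247593 -81.59906113 423.8659157 ] [[-1.700e-03 -9.995e-01 -3.300e-02]
 [ 9.000e-04 -3.300e-02  9.995e-01]
 [-1.000e+00  1.700e-03  1.000e-03]]
0.03305016620732409
[ 32.40364677  19.60982121 -15.98106579]
```

Emit:
arm_command(plan=[{"tx": 1.5, "ty": 3.27, "tz": -2.66, "wx": 0, "wy": 0, "wz": 0, "jaw": 1}, {"tx": 1.5, "ty": 3.27, "tz": -2.66, "wx": 0, "wy": 0, "wz": 0, "jaw": 1}, {"tx": 1.5, "ty": 3.27, "tz": -2.66, "wx": 0, "wy": 0, "wz": 0, "jaw": 1}, {"tx": 1.5, "ty": 3.27, "tz": -2.66, "wx": 0, "wy": 0, "wz": 0, "jaw": 1}, {"tx": 1.5, "ty": 3.27, "tz": -2.66, "wx": 0, "wy": 0, "wz": 0, "jaw": 1}, {"tx": 1.5, "ty": 3.27, "tz": -2.66, "wx": 0, "wy": 0, "wz": 0, "jaw": 1}, {"tx": 3.4, "ty": 0, "tz": 0, "wx": -0.01, "wy": 0, "wz": 0, "jaw": 0.5}, {"tx": 3.4, "ty": 0, "tz": 0, "wx": 0, "wy": 0, "wz": 0, "jaw": 0.2}, {"tx": 3.4, "ty": 0, "tz": 0, "wx": 0, "wy": 0, "wz": 0, "jaw": 0.2}, {"tx": 3.4, "ty": 0, "tz": 0, "wx": 0, "wy": 0, "wz": 0, "jaw": 0.2}, {"tx": 3.4, "ty": 0, "tz": 0, "wx": 0, "wy": 0, "wz": 0, "jaw": 0.2}, {"tx": 3.4, "ty": 0, "tz": 0, "wx": 0, "wy": 0, "wz": 0, "jaw": 0.2}, {"tx": 3.0, "ty": 0, "tz": 0, "wx": 0, "wy": 0, "wz": 0, "jaw": 0.2}, {"tx": 0, "ty": 0, "tz": 0, "wx": 0, "wy": 0, "wz": 0, "jaw": 0.2}, {"tx": 0, "ty": 0, "tz": 0, "wx": 0, "wy": 0, "wz": 0, "jaw": 0.2}])

```text
time: 3.7
tool_pos: [416.4, -246.9, 101.7]
tcp_rot: [-1.695, 1.57, -0.08]
contact_force: [-0.2, -0.8, -0.3]
grip_width: 55.0
```

```bash
python3 - <<'E'
from h import *
o=readout.get_obs();im=imaging.capture("wrist")
cv2.imwrite("pics/w3b.png",cv2.resize(im,None,fx=1.5,fy=1.5,interpolation=2))
W=cam("wrist",o)
print(o['tool_pos'],o['contact_force'],o['grip_width'],delta(o,[415.5,-247.5,35]), proj(W,[394,-248.5,50])*1.5,proj(W,[415.5,-247.5,50])*1.5)
E
```

```text
[ 416.37371657 -246.91607889  101.74271452] [-0.1551487  -0.79933247 -0.25927418] 55.019197649488795 [ 6.67424464  0.09201273 -0.05417617] [382.17515048 276.14622879] [382.28172299 319.53168191]
```

View pics/w3b.png

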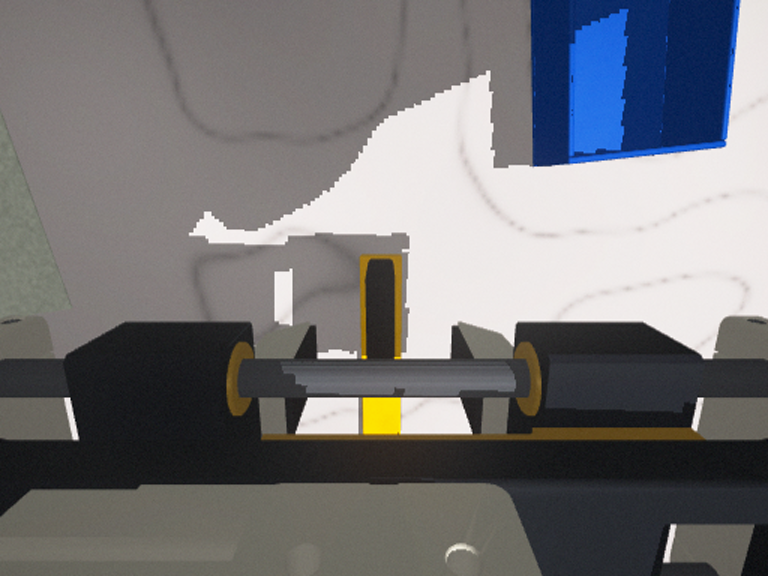

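Emit:
arm_command(plan=[{"tx": 2.5, "ty": 0.09, "tz": -0.05, "wx": 0, "wy": 0, "wz": 0, "jaw": 0.2}, {"tx": 2.5, "ty": 0, "tz": 0, "wx": 0, "wy": 0, "wz": 0, "jaw": 0.2}, {"tx": 1.65, "ty": 0, "tz": 0, "wx": 0, "wy": 0, "wz": 0, "jaw": 0.2}, {"tx": 0, "ty": 0, "tz": 0, "wx": 0, "wy": 0, "wz": 0, "jaw": 0}, {"tx": 0, "ty": 0, "tz": 0, "wx": 0, "wy": 0, "wz": 0, "jaw": -0.5}, {"tx": 0, "ty": 0, "tz": 0, "wx": 0, "wy": 0, "wz": 0, "jaw": -1}, {"tx": 0, "ty": 0, "tz": 0, "wx": 0, "wy": 0, "wz": 0, "jaw": -1}, {"tx": 0, "ty": 0, "tz": 0, "wx": 0, "wy": 0, "wz": 0, "jaw": -1}, {"tx": 0, "ty": 0, "tz": 0, "wx": 0, "wy": 0, "wz": 0, "jaw": -1}])

```text
time: 4.65
tool_pos: [415.6, -248.6, 34.7]
tcp_rot: [-2.22, 1.57, -0.606]
contact_force: [-0.4, 0.9, 5.1]
grip_width: 13.7
```

```bash
python3 - <<'E'
from h import *
o=readout.get_obs();im=imaging.capture("top");cv2.imwrite("pics/t4.png",im)
print(o['tool_pos'],o['contact_force'],o['moment'],o['grip_width'],delta(o,o['tool_pos']+np.array([58.8,142.9,0])))
cv2.imwrite("pics/t4c.png",cv2.resize(im[100:260,230:390],None,fx=3.7,fy=3.7,interpolation=2))
E
```

```text
[ 415.61700722 -248.60756591   34.69949992] [-0.44777587  0.85586455  5.14512893] [0.23086708 0.10886595 0.13421864] 13.653490566273042 [-2.89585214e-03 -6.49336170e+00  1.40219380e+01]
```

View pics/t4c.png

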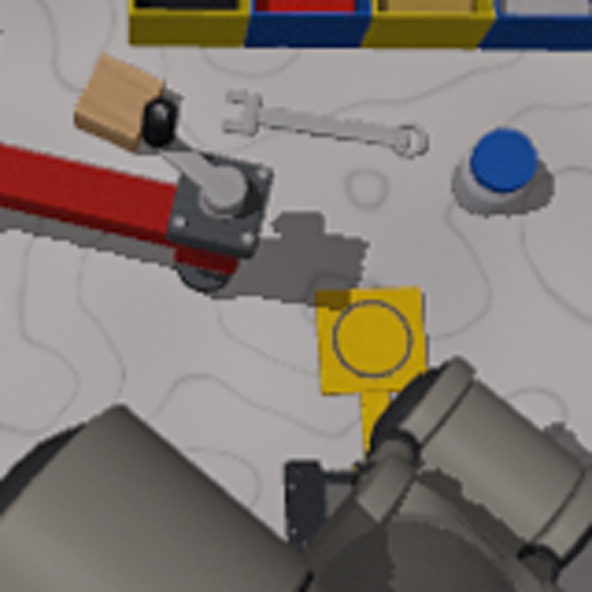

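Emit:
arm_command(plan=[{"tx": 0, "ty": -0.25, "tz": 0.5, "wx": 0, "wy": 0, "wz": 0, "jaw": -1}, {"tx": 0, "ty": -0.5, "tz": 1.0, "wx": 0, "wy": 0, "wz": 0, "jaw": -1}, {"tx": 0, "ty": -0.5, "tz": 1.0, "wx": 0, "wy": 0, "wz": 0, "jaw": -1}, {"tx": 0, "ty": -0.5, "tz": 1.0, "wx": 0, "wy": 0, "wz": 0, "jaw": -1}, {"tx": 0, "ty": -0.5, "tz": 1.0, "wx": 0, "wy": 0, "wz": 0, "jaw": -1}, {"tx": 0, "ty": -0.5, "tz": 1.0, "wx": 0, "wy": 0, "wz": 0, "jaw": -1}, {"tx": 0, "ty": -0.5, "tz": 1.0, "wx": 0, "wy": 0, "wz": 0, "jaw": -1}, {"tx": 0, "ty": -0.5, "tz": 1.0, "wx": 0, "wy": 0, "wz": 0, "jaw": -1}, {"tx": 0, "ty": -0.5, "tz": 1.0, "wx": 0, "wy": 0, "wz": 0, "jaw": -1}, {"tx": 0, "ty": -0.5, "tz": 1.0, "wx": 0, "wy": 0, "wz": 0, "jaw": -1}, {"tx": 0, "ty": -0.5, "tz": 1.0, "wx": 0, "wy": 0, "wz": 0, "jaw": -1}, {"tx": 0, "ty": -0.5, "tz": 1.0, "wx": 0, "wy": 0, "wz": 0, "jaw": -1}, {"tx": 0, "ty": -0.3, "tz": 1.0, "wx": 0, "wy": 0, "wz": 0, "jaw": -1}, {"tx": 0, "ty": -0.2, "tz": 1.0, "wx": 0, "wy": 0, "wz": 0, "jaw": -1}, {"tx": 0, "ty": -0.24, "tz": 0.53, "wx": 0, "wy": 0, "wz": 0, "jaw": -1}, {"tx": 0, "ty": 0, "tz": 0, "wx": 0, "wy": 0, "wz": 0, "jaw": -1}, {"tx": 0, "ty": 0, "tz": 0, "wx": 0, "wy": 0, "wz": 0, "jaw": -1}])

```text
time: 6.4
tool_pos: [474.9, -105.4, 34.7]
tcp_rot: [-1.58, 1.569, 0.034]
contact_force: [1.5, 1.0, 6.1]
grip_width: 13.7
```

```bash
python3 - <<'E'
from h import *
o=readout.get_obs();t=imaging.capture("top");s=imaging.capture("scene");cv2.imwrite("pics/t5.png",t);cv2.imwrite("pics/s5.png",s)
Rm=toolR(o);print(o['tool_pos'],o['contact_force'],o['moment'],o['grip_width'],np.arctan2(-Rm[0,2],Rm[1,2]))
cv2.imwrite("pics/t5c.png",cv2.resize(t[130:250,240:360],None,fx=5,fy=5,interpolation=2))
cv2.imwrite("pics/s5c.png",cv2.resize(s[150:290,150:300],None,fx=4,fy=4,interpolation=2))
E
```

```text
[ 474.85897921 -105.4300452    34.69811776] [1.52156569 1.00116153 6.09334798] [ 0.14686613 -0.03126208 -0.24856503] 13.688276190010088 0.04256614164145519
```

View pics/t5c.png

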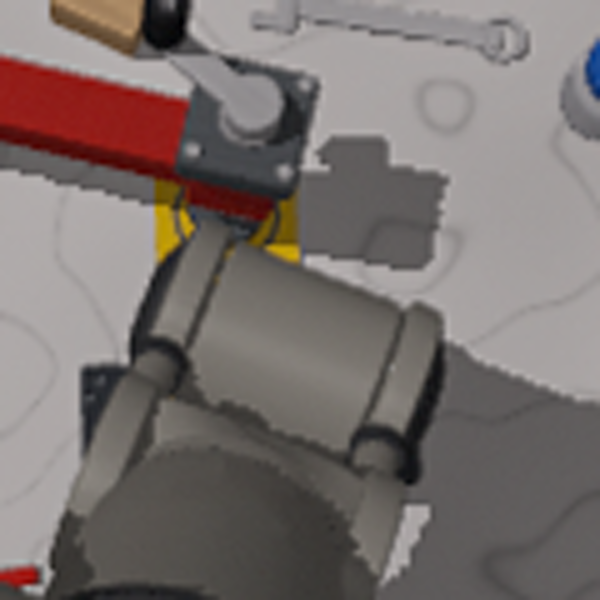

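View pics/s5c.png

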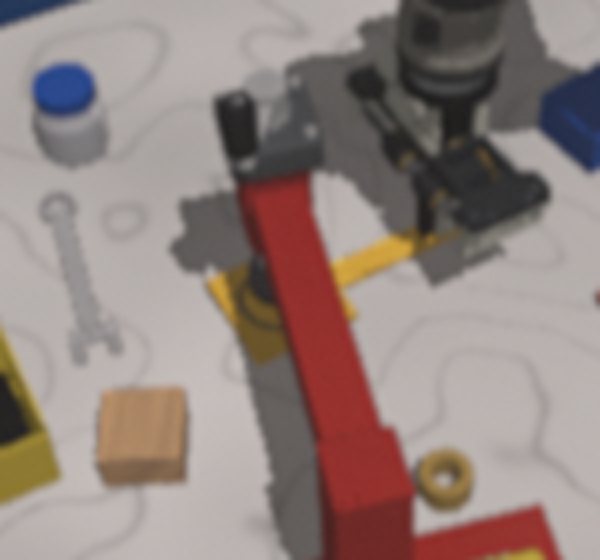

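```bash
python3 - <<'E'
from h import *
T=cam("top");S=cam("scene")
f=lambda a:(240+(a[0]+.5)/5-.5,130+(a[1]+.5)/5-.5)
g=lambda a:(150+(a[0]+.5)/4-.5,150+(a[1]+.5)/4-.5)
for p in [(155,180),(157,262),(299,200),(300,262)]: print("t",p,onz(T,*f(p),12)[:2])
P=[onz(S,*g(p),12)[:2] for p in [(207,285),(262,362),(355,315)]]; print(P,(P[0]+P[2])/2)
# bias of scene: the jar, pad before
P=[onz(S,*g(p),12)[:2] for p in [(205,147),(341,170)]];print("pad before scene",P)
B=[onz(T,*f(p),217)[:2] for p in [(207,60),(306,84),(188,149),(284,172)]];print(np.mean(B,0))
a=0.0425;c=np.array([624.3,-99]);Rz=R.from_euler('z',a).as_matrix()[:2,:2]
for q in [(45,-45),(45,45),(-45,45),(-45,-45)]:
  w=c+Rz@np.array(q); print(w, (proj(T,[*w,12])-[240,130])*5+2, (proj(S,[*w,12])-150)*4+1.5)
E
python3 - <<'E'
import cv2
s=cv2.imread('pics/s5.png');cv2.imwrite('pics/s5d.png',cv2.resize(s[205:250,190:250],None,fx=12,fy=12,interpolation=2))
E
```

```text
t (155, 180) [645.80022132 -55.19121634]
t (157, 262) [592.36228419 -56.73902365]
t (299, 200) [ 633.71761852 -146.5400073 ]
t (300, 262) [ 593.38614064 -146.79218966]
[array([ 672.84531801, -138.23232457]), array([666.33262389, -49.8789275 ]), array([583.3493921 , -55.63312277])] [628.09735506 -96.93272367]
pad before scene [array([ 612.88633274, -278.25524989]), array([ 521.93941574, -198.27791617])]
[624.57670472 -97.62653818]
[ 671.1712898  -142.04744118] [291.40509545 143.07026349] [206.98746581 280.90196024]
[667.34744118 -52.1287102 ] [150.37794325 147.29264036] [259.52844397 360.39267945]
[577.4287102  -55.95255882] [155.62471078 285.14953236] [361.49534876 311.82639088]
[ 581.25255882 -145.8712898 ] [298.71739074 280.79445106] [306.04226567 236.56456377]
```

View pics/s5d.png

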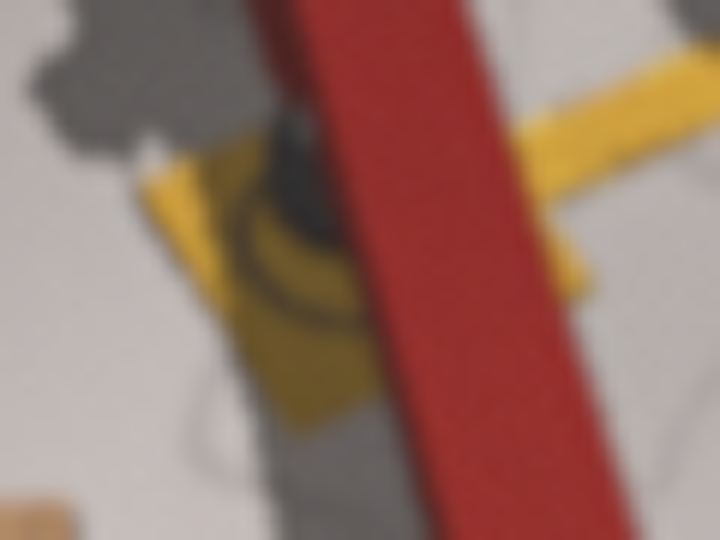

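Emit:
arm_command(plan=[{"tx": 0, "ty": 0, "tz": 0.1, "wx": 0, "wy": 0, "wz": 0, "jaw": -1}, {"tx": 0, "ty": 0, "tz": 0, "wx": 0, "wy": 0, "wz": 0, "jaw": -1}, {"tx": 0, "ty": 0, "tz": 0, "wx": 0, "wy": 0, "wz": 0, "jaw": -0.6}, {"tx": 0, "ty": 0, "tz": 0, "wx": 0, "wy": 0, "wz": 0, "jaw": -0.2}, {"tx": 0, "ty": 0, "tz": 0, "wx": 0, "wy": 0, "wz": 0, "jaw": 0.2}, {"tx": 0, "ty": 0, "tz": 0, "wx": 0, "wy": 0, "wz": 0, "jaw": 0.2}, {"tx": 0, "ty": 0, "tz": 0, "wx": 0, "wy": 0, "wz": 0, "jaw": 0.2}, {"tx": -3, "ty": 0, "tz": 0, "wx": 0, "wy": 0, "wz": 0, "jaw": 0.2}, {"tx": -4, "ty": 0, "tz": 0, "wx": 0, "wy": 0, "wz": 0, "jaw": 0.2}, {"tx": -4, "ty": 0, "tz": 0, "wx": 0, "wy": 0, "wz": 0, "jaw": 0.2}, {"tx": -4, "ty": 0, "tz": 0, "wx": 0, "wy": 0, "wz": 0, "jaw": 0.2}, {"tx": -4, "ty": 0, "tz": 0, "wx": 0, "wy": 0, "wz": 0, "jaw": 0.2}, {"tx": -4, "ty": 0, "tz": 0, "wx": 0, "wy": 0, "wz": 0, "jaw": 0.2}, {"tx": -4, "ty": 0, "tz": 0, "wx": 0, "wy": 0, "wz": 0, "jaw": 0.2}, {"tx": -4, "ty": 0, "tz": 0, "wx": 0, "wy": 0, "wz": 0, "jaw": 0.2}, {"tx": -4, "ty": 0, "tz": 0, "wx": 0, "wy": 0, "wz": 0, "jaw": 0.2}, {"tx": -4, "ty": 0, "tz": 0, "wx": 0, "wy": 0, "wz": 0, "jaw": 0.2}, {"tx": 0, "ty": 0, "tz": 0, "wx": 0, "wy": 0, "wz": 0, "jaw": 0.2}, {"tx": 0, "ty": 0, "tz": 0, "wx": 0, "wy": 0, "wz": 0, "jaw": 0.2}])

```text
time: 8.4
tool_pos: [474.1, -104.4, 424.3]
tcp_rot: [-1.843, 1.57, -0.229]
contact_force: [-0.9, -0.6, -0.7]
grip_width: 54.9
```

```bash
python3 - <<'E'
from h import *
import pickle
o=readout.get_obs();w=imaging.capture("wrist");t=imaging.capture("top");cv2.imwrite("pics/t6.png",t);cv2.imwrite("pics/w6.png",w);pickle.dump(o,open("w6.pkl","wb"))
print(o['time'],o['tool_pos'],o['contact_force'],o['moment'],o['grip_width'])
cv2.imwrite("pics/t6c.png",cv2.resize(t[130:250,240:360],None,fx=5,fy=5,interpolation=2))
cv2.imwrite("pics/w6b.png",cv2.resize(w,None,fx=1.5,fy=1.5,interpolation=2))
E
```

```text
8.4 [ 474.14986687 -104.421757    424.33615652] [-0.88838404 -0.57224505 -0.73665562] [-0.00176635  0.03540555 -0.00588454] 54.86853946917165
```

View pics/t6c.png

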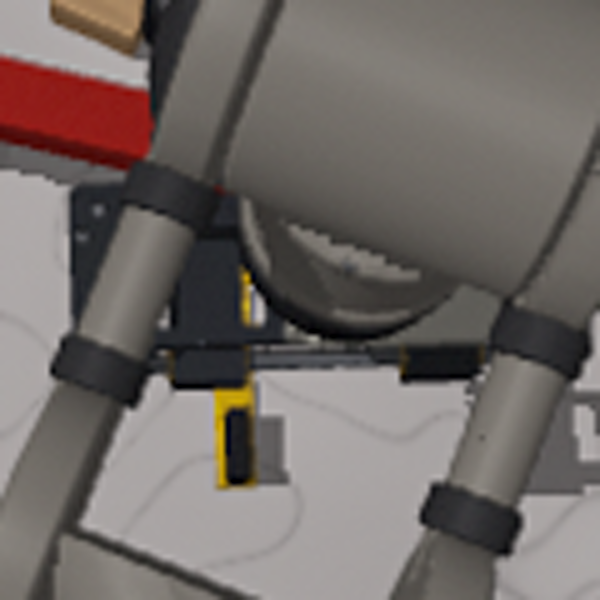

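View pics/w6b.png

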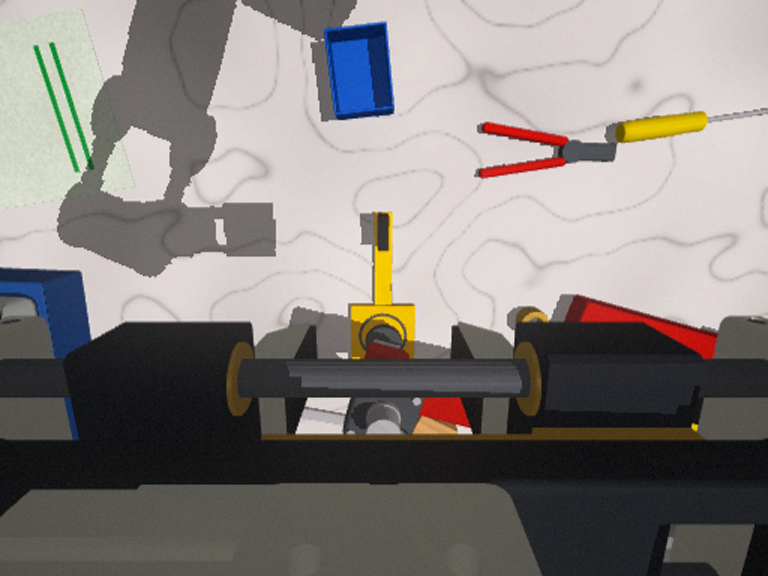

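```bash
python3 - <<'E'
from h import *
w=cv2.imread("pics/w6.png")
cv2.imwrite("pics/w6c.png",cv2.resize(w[195:243,225:285],None,fx=12,fy=12,interpolation=2))
E
```

View pics/w6c.png

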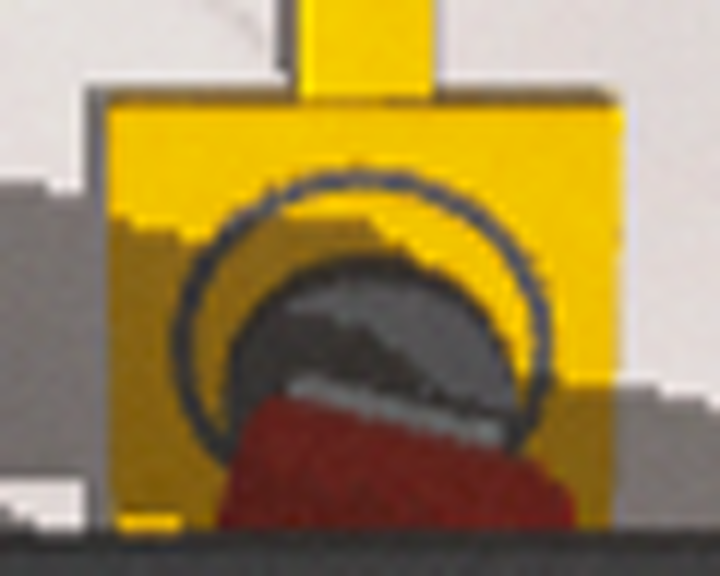

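```bash
python3 - <<'E'
from h import *
import pickle
o=pickle.load(open("w6.pkl","rb"));W=cam("wrist",o)
d=lambda a:(225+(a[0]+.5)/12-.5,195+(a[1]+.5)/12-.5)
print("near edge",[onz(W,*d(p),12)[:2] for p in [(106,102),(620,98)]])
print("ring top",onz(W,*d((362,178)),12),"ring l/r",onz(W,*d((178,340)),12),onz(W,*d((548,340)),12))
for z in (47,53,59):
  print(z,onz(W,*d((376,252)),z),onz(W,*d((230,385)),z),onz(W,*d((522,385)),z))
print("tab ctr bottom")
print(delta(readout.get_obs(),[474.3,-104.9,100]))
E
```

```text
near edge [array([ 581.18200602, -145.96095876]), array([576.57300516, -56.77036065])]
ring top [ 593.15054292 -100.92128762   12.        ] ring l/r [ 624.77847786 -132.19398691   12.        ] [621.92946817 -66.70642627  12.        ]
47 [593.97742023 -98.48725721  47.        ] [ 618.4818155  -121.74207147   47.        ] [616.36889639 -73.17327884  47.        ]
53 [591.78869893 -98.59234302  53.        ] [ 616.00729514 -121.5759323    53.        ] [613.91901938 -73.57360602  53.        ]
59 [589.59997764 -98.69742883  59.        ] [ 613.53277478 -121.40979313   59.        ] [611.46914237 -73.97393321  59.        ]
tab ctr bottom
[32.26632402 -0.1405547  -0.10301003]
```

Emit:
arm_command(plan=[{"tx": 4.3, "ty": 0, "tz": 0, "wx": 0, "wy": 0, "wz": 0, "jaw": 0.2}, {"tx": 4.3, "ty": 0, "tz": 0, "wx": 0, "wy": 0, "wz": 0, "jaw": 0.2}, {"tx": 4.3, "ty": 0, "tz": 0, "wx": 0, "wy": 0, "wz": 0, "jaw": 0.2}, {"tx": 4.3, "ty": 0, "tz": 0, "wx": 0, "wy": 0, "wz": 0, "jaw": 0.2}, {"tx": 4.3, "ty": 0, "tz": 0, "wx": 0, "wy": 0, "wz": 0, "jaw": 0.2}, {"tx": 4.3, "ty": 0, "tz": 0, "wx": 0, "wy": 0, "wz": 0, "jaw": 0.2}, {"tx": 4.3, "ty": 0, "tz": 0, "wx": 0, "wy": 0, "wz": 0, "jaw": 0.2}, {"tx": 4.3, "ty": 0, "tz": 0, "wx": 0, "wy": 0, "wz": 0, "jaw": 0.2}, {"tx": 3.0, "ty": 0, "tz": 0, "wx": 0, "wy": 0, "wz": 0, "jaw": 0.2}, {"tx": 1.5, "ty": 0, "tz": 0, "wx": 0, "wy": 0, "wz": 0, "jaw": 0.2}, {"tx": 0, "ty": 0, "tz": 0, "wx": 0, "wy": 0, "wz": 0, "jaw": -0.3}, {"tx": 0, "ty": 0, "tz": 0, "wx": 0, "wy": 0, "wz": 0, "jaw": -1}, {"tx": 0, "ty": 0, "tz": 0, "wx": 0, "wy": 0, "wz": 0, "jaw": -1}, {"tx": 0, "ty": 0, "tz": 0, "wx": 0, "wy": 0, "wz": 0, "jaw": -1}, {"tx": 0, "ty": 0, "tz": 0, "wx": 0, "wy": 0, "wz": 0, "jaw": -1}])

```text
time: 10.0
tool_pos: [474.5, -104.6, 36.0]
tcp_rot: [-1.952, 1.569, -0.338]
contact_force: [-1.2, -0.7, -0.4]
grip_width: 19.9
```

Emit:
arm_command(plan=[{"tx": 0, "ty": 0, "tz": 0, "wx": 0, "wy": 0, "wz": 0, "jaw": -1}, {"tx": 0, "ty": 0, "tz": 0, "wx": 0, "wy": 0, "wz": 0, "jaw": -1}, {"tx": 0, "ty": 0, "tz": 0.1, "wx": 0, "wy": 0, "wz": 0, "jaw": -1}, {"tx": 0, "ty": 0, "tz": 0.1, "wx": 0, "wy": 0, "wz": 0, "jaw": -1}, {"tx": 0, "ty": 0, "tz": 0, "wx": 0, "wy": 0, "wz": 0, "jaw": -1}, {"tx": 0, "ty": 0, "tz": 0, "wx": 0, "wy": 0, "wz": 0, "jaw": -1}])

```text
time: 10.6
tool_pos: [474.6, -103.5, 35.9]
tcp_rot: [-2.268, 1.569, -0.655]
contact_force: [-1.2, -3.9, 4.9]
grip_width: 14.0
```

```bash
python3 - <<'E'
from h import *
o=readout.get_obs()
print(o['tool_pos'],o['contact_force'],o['moment'],o['grip_width'])
E
```

```text
[ 474.6313856  -103.47891215   35.86177528] [-1.16440565 -3.93772083  4.8679143 ] [-0.61536609  0.21846174 -0.38557202] 13.986556352040468
```

Emit:
arm_command(plan=[{"tx": 0, "ty": 0, "tz": 0.1, "wx": 0, "wy": 0, "wz": 0, "jaw": -1}, {"tx": 0, "ty": 0, "tz": 0.1, "wx": 0, "wy": 0, "wz": 0, "jaw": -1}, {"tx": 0, "ty": 0, "tz": 0, "wx": 0, "wy": 0, "wz": 0, "jaw": -1}, {"tx": 0, "ty": 0, "tz": -0.05, "wx": 0, "wy": 0, "wz": 0, "jaw": -1}, {"tx": 0, "ty": 0, "tz": 0, "wx": 0, "wy": 0, "wz": 0, "jaw": -0.6}, {"tx": 0, "ty": 0, "tz": 0, "wx": 0, "wy": 0, "wz": 0, "jaw": -0.2}, {"tx": 0, "ty": 0, "tz": 0, "wx": 0, "wy": 0, "wz": 0, "jaw": 0.2}, {"tx": 0, "ty": 0, "tz": 0, "wx": 0, "wy": 0, "wz": 0, "jaw": 0.2}, {"tx": 0, "ty": 0, "tz": 0, "wx": 0, "wy": 0, "wz": 0, "jaw": 0.2}, {"tx": -4, "ty": 0, "tz": 0, "wx": 0, "wy": 0, "wz": 0, "jaw": 0.2}, {"tx": -4, "ty": 0, "tz": 0, "wx": 0, "wy": 0, "wz": 0, "jaw": 0.2}, {"tx": -4, "ty": 0, "tz": 0, "wx": 0, "wy": 0, "wz": 0, "jaw": 0.2}, {"tx": -4, "ty": 0, "tz": 0, "wx": 0, "wy": 0, "wz": 0, "jaw": 0.2}, {"tx": -4, "ty": 0, "tz": 0, "wx": 0, "wy": 0, "wz": 0, "jaw": 0.2}, {"tx": -4, "ty": 0, "tz": 0, "wx": 0, "wy": 0, "wz": 0, "jaw": 0.2}, {"tx": -4, "ty": 0, "tz": 0, "wx": 0, "wy": 0, "wz": 0, "jaw": 0.2}, {"tx": -3, "ty": 0, "tz": 0, "wx": 0, "wy": 0, "wz": 0, "jaw": 0.2}, {"tx": -1, "ty": 0, "tz": 0, "wx": 0, "wy": 0, "wz": 0, "jaw": 0.2}, {"tx": 0, "ty": 0, "tz": 0, "wx": 0, "wy": 0, "wz": 0, "jaw": 0.2}, {"tx": 0, "ty": 0, "tz": 0, "wx": 0, "wy": 0, "wz": 0, "jaw": 0.2}])

```text
time: 12.6
tool_pos: [473.5, -100.8, 353.5]
tcp_rot: [1.119, 1.568, 2.733]
contact_force: [-0.4, 0.2, -1.1]
grip_width: 54.9
```

```bash
python3 - <<'E'
from h import *
import pickle
o=readout.get_obs();w=imaging.capture("wrist");cv2.imwrite("pics/w7.png",w);pickle.dump(o,open("w7.pkl","wb"))
print(o['time'],o['tool_pos'],o['contact_force'])
cv2.imwrite("pics/w7c.png",cv2.resize(w[195:243,225:285],None,fx=12,fy=12,interpolation=2))
E
```

```text
12.6 [ 473.46766692 -100.79169383  353.47371829] [-0.41709572  0.20177122 -1.10066795]
```

View pics/w7c.png

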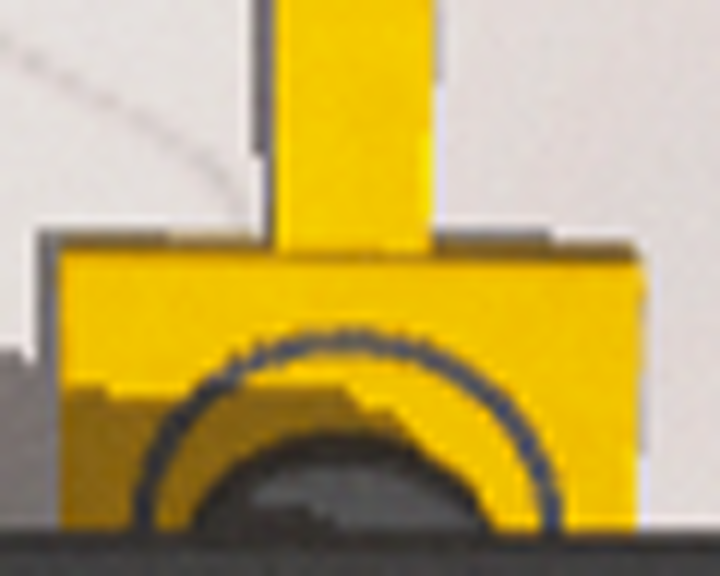

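```bash
python3 - <<'E'
from h import *
o=readout.get_obs()
print(delta(o,[662.7,-52.8,330]))
E
```

```text
[  2.26082679 -19.12854445   3.96946754]
```

Emit:
arm_command(plan=[{"tx": 0, "ty": -3.2, "tz": 0.66, "wx": 0, "wy": 0, "wz": 0, "jaw": 0.2}, {"tx": 0, "ty": -3.2, "tz": 0.66, "wx": 0, "wy": 0, "wz": 0, "jaw": 0.2}, {"tx": 0, "ty": -3.2, "tz": 0.66, "wx": 0, "wy": 0, "wz": 0, "jaw": 0.2}, {"tx": 0, "ty": -3.2, "tz": 0.66, "wx": 0, "wy": 0, "wz": 0, "jaw": 0.2}, {"tx": 0, "ty": -3.2, "tz": 0.66, "wx": 0, "wy": 0, "wz": 0, "jaw": 0.2}, {"tx": 0, "ty": -3.1, "tz": 0.66, "wx": 0, "wy": 0, "wz": 0, "jaw": 0.2}, {"tx": 0, "ty": 0, "tz": 0, "wx": 0, "wy": 0, "wz": 0, "jaw": 0.2}, {"tx": 0, "ty": 0, "tz": 0, "wx": 0, "wy": 0, "wz": 0, "jaw": 0.2}])

```text
time: 13.45
tool_pos: [663.0, -53.0, 352.3]
tcp_rot: [1.355, 1.566, 2.969]
contact_force: [-0.0, 0.6, 0.6]
grip_width: 55.2
```

```bash
python3 - <<'E'
from h import *
o=readout.get_obs();w=imaging.capture("wrist");s=imaging.capture("scene")
print(o['time'],o['tool_pos'],o['contact_force'],delta(o,[662.7,-52.8,274]))
W=cam("wrist",o);print(proj(W,[662.7,-52.8,287])*1.5)
cv2.imwrite("pics/w8b.png",cv2.resize(w,None,fx=1.5,fy=1.5,interpolation=2))
cv2.imwrite("pics/s8c.png",cv2.resize(s[100:290,150:300],None,fx=3,fy=3,interpolation=2))
E
```

```text
13.45 [662.95464094 -53.02492623 352.29882223] [-0.01222667  0.62557836  0.60744967] [ 7.82993149 -0.01176677  0.01563266]
[383.70878204 312.51179446]
```

View pics/w8b.png

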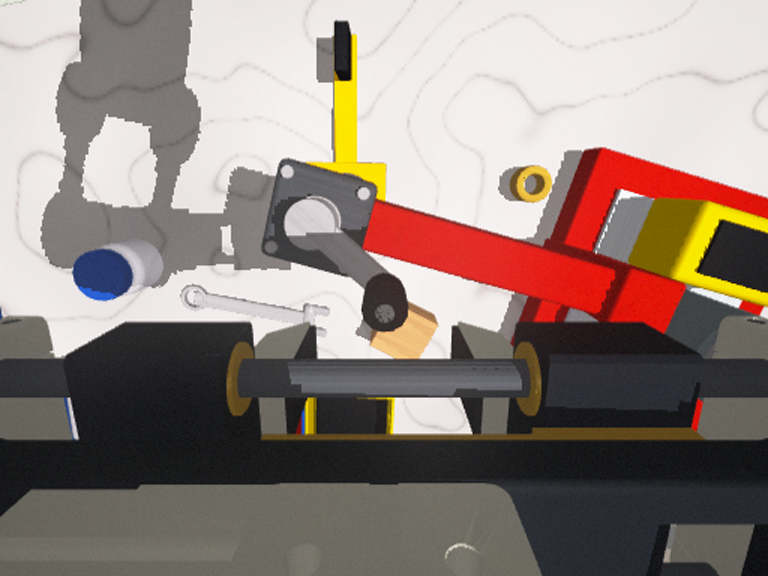

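View pics/s8c.png

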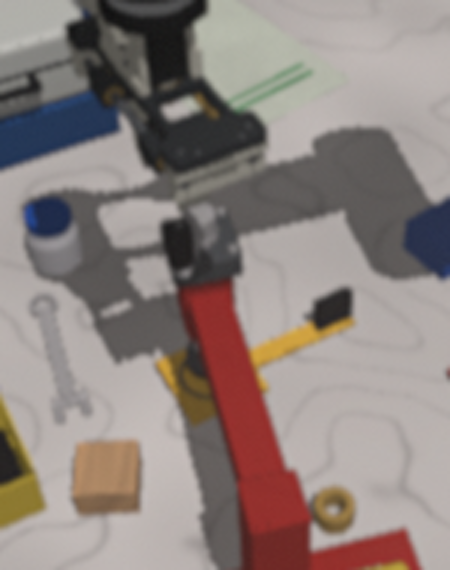

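```bash
python3 - <<'E'
from h import *
o=readout.get_obs();W=cam("wrist",o)
g=lambda a:((a[0]+.5)/1.5-.5,(a[1]+.5)/1.5-.5)
B=[onz(W,*g(p),217)[:2] for p in [(287,170),(365,193),(271,247)]];print(B,(B[1]+B[2])/2)
print("knob",onz(W,*g((385,313)),287))
E
```

```text
[array([ 592.94254523, -118.23122835]), array([605.16789068, -67.9113812 ]), array([ 643.20634043, -129.70964028])] [624.18711556 -98.81051074]
knob [663.07967073 -52.67593788 287.        ]
```

Emit:
arm_command(plan=[{"tx": 2.5, "ty": 0, "tz": 0, "wx": 0, "wy": 0, "wz": 0, "jaw": 0.2}, {"tx": 2.5, "ty": 0, "tz": 0, "wx": 0, "wy": 0, "wz": 0, "jaw": 0.0}, {"tx": 2.0, "ty": 0, "tz": 0, "wx": 0, "wy": 0, "wz": 0, "jaw": 0}, {"tx": 0.8, "ty": 0, "tz": 0, "wx": 0, "wy": 0, "wz": 0, "jaw": -0.2}, {"tx": 0, "ty": 0, "tz": 0, "wx": 0, "wy": 0, "wz": 0, "jaw": -1}, {"tx": 0, "ty": 0, "tz": 0, "wx": 0, "wy": 0, "wz": 0, "jaw": -1}, {"tx": 0, "ty": 0, "tz": 0, "wx": 0, "wy": 0, "wz": 0, "jaw": -1}, {"tx": 0, "ty": 0, "tz": 0, "wx": 0, "wy": 0, "wz": 0, "jaw": -1}])

```text
time: 14.35
tool_pos: [663.4, -52.7, 278.8]
tcp_rot: [-1.42, 1.569, 0.195]
contact_force: [-0.8, 4.0, 3.1]
grip_width: 24.3
```

```bash
cat > circ.py <<'E'
from h import *
import sys
def st(ax=(623.8,-98.5)):
    o=readout.get_obs();p=o['tool_pos'];d=p[:2]-ax;th=np.arctan2(d[1],d[0]);F=o['contact_force']
    t=np.array([np.sin(th),-np.cos(th)]) # clockwise tangent
    print("t",round(o['time'],2),"pos",p.round(2),"F",F.round(2),"r",np.hypot(*d).round(2),"th",round(th,3),"Ftan_resist",round(-F[:2]@t,2),"Frad",round(F[:2]@d/np.hypot(*d),2),"grip",round(o['grip_width'],1))
    return o,th
def table(th,step,n,tcp_yaw=0.0425,r=60):
    a=th-tcp_yaw; prev=np.array([np.cos(a),np.sin(a)])*r/10; err=np.zeros(2)
    for i in range(n):
        a-=step; q=np.array([np.cos(a),np.sin(a)])*r/10
        dd=q-prev+err; rr=dd.round(2); err=dd-rr; prev=q
        print('{"tx": 0, "ty": %g, "tz": %g, "wx": 0, "wy": 0, "wz": 0, "jaw": -1},'%(-rr[0],rr[1]),end=' ')
    print("\nend th",a+tcp_yaw)
E
python3 - <<'E'
from circ import *
o,th=st(); table(th,0.15,20)
E
```

```text
t 14.35 pos [663.38 -52.66 278.77] F [-0.82  4.04  3.09] r 60.56 th 0.859 Ftan_resist 3.26 Frad 2.52 grip 24.3
{"tx": 0, "ty": -0.61, "tz": -0.66, "wx": 0, "wy": 0, "wz": 0, "jaw": -1}, {"tx": 0, "ty": -0.5, "tz": -0.75, "wx": 0, "wy": 0, "wz": 0, "jaw": -1}, {"tx": 0, "ty": -0.38, "tz": -0.81, "wx": 0, "wy": 0, "wz": 0, "jaw": -1}, {"tx": 0, "ty": -0.26, "tz": -0.86, "wx": 0, "wy": 0, "wz": 0, "jaw": -1}, {"tx": 0, "ty": -0.13, "tz": -0.89, "wx": 0, "wy": 0, "wz": 0, "jaw": -1}, {"tx": 0, "ty": 0.01, "tz": -0.9, "wx": 0, "wy": 0, "wz": 0, "jaw": -1}, {"tx": 0, "ty": 0.14, "tz": -0.89, "wx": 0, "wy": 0, "wz": 0, "jaw": -1}, {"tx": 0, "ty": 0.28, "tz": -0.86, "wx": 0, "wy": 0, "wz": 0, "jaw": -1}, {"tx": 0, "ty": 0.4, "tz": -0.8, "wx": 0, "wy": 0, "wz": 0, "jaw": -1}, {"tx": 0, "ty": 0.51, "tz": -0.74, "wx": 0, "wy": 0, "wz": 0, "jaw": -1}, {"tx": 0, "ty": 0.62, "tz": -0.65, "wx": 0, "wy": 0, "wz": 0, "jaw": -1}, {"tx": 0, "ty": 0.71, "tz": -0.56, "wx": 0, "wy": 0, "wz": 0, "jaw": -1}, {"tx": 0, "ty": 0.78, "tz": -0.44, "wx": 0, "wy": 0, "wz": 0, "jaw": -1}, {"tx": 0, "ty": 0.84, "tz": -0.32, "wx": 0, "wy": 0, "wz": 0, "jaw": -1}, {"tx": 0, "ty": 0.88, "tz": -0.18, "wx": 0, "wy": 0, "wz": 0, "jaw": -1}, {"tx": 0, "ty": 0.9, "tz": -0.06, "wx": 0, "wy": 0, "wz": 0, "jaw": -1}, {"tx": 0, "ty": 0.89, "tz": 0.08, "wx": 0, "wy": 0, "wz": 0, "jaw": -1}, {"tx": 0, "ty": 0.88, "tz": 0.21, "wx": 0, "wy": 0, "wz": 0, "jaw": -1}, {"tx": 0, "ty": 0.83, "tz": 0.34, "wx": 0, "wy": 0, "wz": 0, "jaw": -1}, {"tx": 0, "ty": 0.77, "tz": 0.46, "wx": 0, "wy": 0, "wz": 0, "jaw": -1}, 
end th -2.1414040963101715
```

Emit:
arm_command(plan=[{"tx": 0, "ty": -0.61, "tz": -0.66, "wx": 0, "wy": 0, "wz": 0, "jaw": -1}, {"tx": 0, "ty": -0.5, "tz": -0.75, "wx": 0, "wy": 0, "wz": 0, "jaw": -1}, {"tx": 0, "ty": -0.38, "tz": -0.81, "wx": 0, "wy": 0, "wz": 0, "jaw": -1}, {"tx": 0, "ty": -0.26, "tz": -0.86, "wx": 0, "wy": 0, "wz": 0, "jaw": -1}, {"tx": 0, "ty": -0.13, "tz": -0.89, "wx": 0, "wy": 0, "wz": 0, "jaw": -1}, {"tx": 0, "ty": 0.01, "tz": -0.9, "wx": 0, "wy": 0, "wz": 0, "jaw": -1}, {"tx": 0, "ty": 0.14, "tz": -0.89, "wx": 0, "wy": 0, "wz": 0, "jaw": -1}, {"tx": 0, "ty": 0.28, "tz": -0.86, "wx": 0, "wy": 0, "wz": 0, "jaw": -1}, {"tx": 0, "ty": 0.4, "tz": -0.8, "wx": 0, "wy": 0, "wz": 0, "jaw": -1}, {"tx": 0, "ty": 0.51, "tz": -0.74, "wx": 0, "wy": 0, "wz": 0, "jaw": -1}])

```text
time: 15.35
tool_pos: [673.3, -133.5, 278.7]
tcp_rot: [-1.37, 1.566, 0.245]
contact_force: [2.4, 7.0, 2.4]
grip_width: 24.5
```

```bash
python3 - <<'E'
from circ import *
o,th=st()
E
```

```text
t 15.35 pos [ 673.31 -133.52  278.72] F [2.39 6.96 2.4 ] r 60.64 th -0.616 Ftan_resist 7.06 Frad -2.07 grip 24.5
```

Emit:
arm_command(plan=[{"tx": 0, "ty": 0.62, "tz": -0.65, "wx": 0, "wy": 0, "wz": 0, "jaw": -1}, {"tx": 0, "ty": 0.71, "tz": -0.56, "wx": 0, "wy": 0, "wz": 0, "jaw": -1}, {"tx": 0, "ty": 0.78, "tz": -0.44, "wx": 0, "wy": 0, "wz": 0, "jaw": -1}, {"tx": 0, "ty": 0.84, "tz": -0.32, "wx": 0, "wy": 0, "wz": 0, "jaw": -1}, {"tx": 0, "ty": 0.88, "tz": -0.18, "wx": 0, "wy": 0, "wz": 0, "jaw": -1}, {"tx": 0, "ty": 0.9, "tz": -0.06, "wx": 0, "wy": 0, "wz": 0, "jaw": -1}, {"tx": 0, "ty": 0.89, "tz": 0.08, "wx": 0, "wy": 0, "wz": 0, "jaw": -1}, {"tx": 0, "ty": 0.88, "tz": 0.21, "wx": 0, "wy": 0, "wz": 0, "jaw": -1}, {"tx": 0, "ty": 0.83, "tz": 0.34, "wx": 0, "wy": 0, "wz": 0, "jaw": -1}, {"tx": 0, "ty": 0.77, "tz": 0.46, "wx": 0, "wy": 0, "wz": 0, "jaw": -1}])

```text
time: 16.35
tool_pos: [593.5, -149.9, 278.7]
tcp_rot: [-1.935, 1.563, -0.321]
contact_force: [7.7, -0.2, 1.4]
grip_width: 24.6
```

```bash
python3 - <<'E'
from circ import *
o,th=st()
s=imaging.capture("scene");cv2.imwrite("pics/s9.png",s)
cv2.imwrite("pics/s9c.png",cv2.resize(s[190:250,170:260],None,fx=8,fy=8,interpolation=2))
table(-2.1414,0.1,20)
E
```

```text
t 16.35 pos [ 593.45 -149.91  278.72] F [ 7.67 -0.19  1.37] r 59.7 th -2.104 Ftan_resist 6.7 Frad -3.74 grip 24.6
{"tx": 0, "ty": 0.47, "tz": 0.37, "wx": 0, "wy": 0, "wz": 0, "jaw": -1}, {"tx": 0, "ty": 0.44, "tz": 0.41, "wx": 0, "wy": 0, "wz": 0, "jaw": -1}, {"tx": 0, "ty": 0.39, "tz": 0.46, "wx": 0, "wy": 0, "wz": 0, "jaw": -1}, {"tx": 0, "ty": 0.34, "tz": 0.49, "wx": 0, "wy": 0, "wz": 0, "jaw": -1}, {"tx": 0, "ty": 0.29, "tz": 0.53, "wx": 0, "wy": 0, "wz": 0, "jaw": -1}, {"tx": 0, "ty": 0.24, "tz": 0.55, "wx": 0, "wy": 0, "wz": 0, "jaw": -1}, {"tx": 0, "ty": 0.18, "tz": 0.57, "wx": 0, "wy": 0, "wz": 0, "jaw": -1}, {"tx": 0, "ty": 0.12, "tz": 0.58, "wx": 0, "wy": 0, "wz": 0, "jaw": -1}, {"tx": 0, "ty": 0.07, "tz": 0.6, "wx": 0, "wy": 0, "wz": 0, "jaw": -1}, {"tx": 0, "ty": 0, "tz": 0.6, "wx": 0, "wy": 0, "wz": 0, "jaw": -1}, {"tx": 0, "ty": -0.05, "tz": 0.6, "wx": 0, "wy": 0, "wz": 0, "jaw": -1}, {"tx": 0, "ty": -0.12, "tz": 0.59, "wx": 0, "wy": 0, "wz": 0, "jaw": -1}, {"tx": 0, "ty": -0.17, "tz": 0.57, "wx": 0, "wy": 0, "wz": 0, "jaw": -1}, {"tx": 0, "ty": -0.23, "tz": 0.56, "wx": 0, "wy": 0, "wz": 0, "jaw": -1}, {"tx": 0, "ty": -0.28, "tz": 0.52, "wx": 0, "wy": 0, "wz": 0, "jaw": -1}, {"tx": 0, "ty": -0.34, "tz": 0.5, "wx": 0, "wy": 0, "wz": 0, "jaw": -1}, {"tx": 0, "ty": -0.38, "tz": 0.46, "wx": 0, "wy": 0, "wz": 0, "jaw": -1}, {"tx": 0, "ty": -0.43, "tz": 0.42, "wx": 0, "wy": 0, "wz": 0, "jaw": -1}, {"tx": 0, "ty": -0.46, "tz": 0.38, "wx": 0, "wy": 0, "wz": 0, "jaw": -1}, {"tx": 0, "ty": -0.51, "tz": 0.33, "wx": 0, "wy": 0, "wz": 0, "jaw": -1}, 
end th -4.141400000000001
```

View pics/s9c.png

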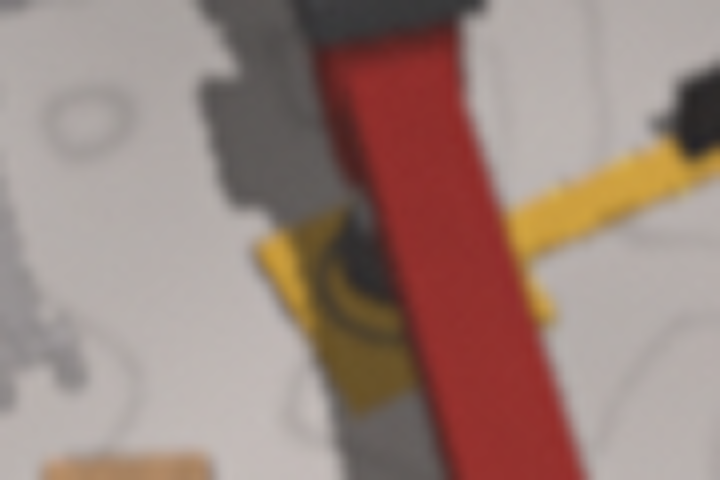

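Emit:
arm_command(plan=[{"tx": 0, "ty": 0.47, "tz": 0.37, "wx": 0, "wy": 0, "wz": 0, "jaw": -1}, {"tx": 0, "ty": 0.44, "tz": 0.41, "wx": 0, "wy": 0, "wz": 0, "jaw": -1}, {"tx": 0, "ty": 0.39, "tz": 0.46, "wx": 0, "wy": 0, "wz": 0, "jaw": -1}, {"tx": 0, "ty": 0.34, "tz": 0.49, "wx": 0, "wy": 0, "wz": 0, "jaw": -1}, {"tx": 0, "ty": 0.29, "tz": 0.53, "wx": 0, "wy": 0, "wz": 0, "jaw": -1}, {"tx": 0, "ty": 0.24, "tz": 0.55, "wx": 0, "wy": 0, "wz": 0, "jaw": -1}, {"tx": 0, "ty": 0.18, "tz": 0.57, "wx": 0, "wy": 0, "wz": 0, "jaw": -1}, {"tx": 0, "ty": 0.12, "tz": 0.58, "wx": 0, "wy": 0, "wz": 0, "jaw": -1}])

```text
time: 17.2
tool_pos: [566.3, -112.9, 278.7]
tcp_rot: [-2.49, 1.564, -0.877]
contact_force: [2.4, -6.4, 3.4]
grip_width: 24.2
```

```bash
python3 -c "
from circ import *
st()"
```

```text
t 17.2 pos [ 566.32 -112.94  278.72] F [ 2.4  -6.37  3.39] r 59.27 th -2.896 Ftan_resist 6.77 Frad -0.78 grip 24.2
```

Emit:
arm_command(plan=[{"tx": 0, "ty": 0.07, "tz": 0.6, "wx": 0, "wy": 0, "wz": 0, "jaw": -1}, {"tx": 0, "ty": 0, "tz": 0.6, "wx": 0, "wy": 0, "wz": 0, "jaw": -1}, {"tx": 0, "ty": -0.05, "tz": 0.6, "wx": 0, "wy": 0, "wz": 0, "jaw": -1}, {"tx": 0, "ty": -0.12, "tz": 0.59, "wx": 0, "wy": 0, "wz": 0, "jaw": -1}])

```text
time: 17.6
tool_pos: [565.4, -89.1, 278.7]
tcp_rot: [-2.874, 1.566, -1.261]
contact_force: [-2.3, -6.3, 5.4]
grip_width: 24.2
```

```bash
python3 -c "
from circ import *
st()"
```

```text
t 17.6 pos [565.35 -89.06 278.7 ] F [-2.29 -6.26  5.41] r 59.2 th 2.981 Ftan_resist 6.55 Frad 1.26 grip 24.2
```

Emit:
arm_command(plan=[{"tx": 0, "ty": -0.17, "tz": 0.57, "wx": 0, "wy": 0, "wz": 0, "jaw": -1}, {"tx": 0, "ty": -0.23, "tz": 0.56, "wx": 0, "wy": 0, "wz": 0, "jaw": -1}, {"tx": 0, "ty": -0.28, "tz": 0.52, "wx": 0, "wy": 0, "wz": 0, "jaw": -1}, {"tx": 0, "ty": -0.34, "tz": 0.5, "wx": 0, "wy": 0, "wz": 0, "jaw": -1}])

```text
time: 18.0
tool_pos: [573.8, -66.6, 278.7]
tcp_rot: [2.919, 1.567, -1.751]
contact_force: [-5.8, -4.9, 6.3]
grip_width: 24.4
```

```bash
python3 -c "
from circ import *
st()"
```

```text
t 18.0 pos [573.83 -66.58 278.66] F [-5.79 -4.92  6.35] r 59.29 th 2.573 Ftan_resist 7.27 Frad 2.23 grip 24.4
```

Emit:
arm_command(plan=[{"tx": 0, "ty": -0.38, "tz": 0.46, "wx": 0, "wy": 0, "wz": 0, "jaw": -1}, {"tx": 0, "ty": -0.43, "tz": 0.42, "wx": 0, "wy": 0, "wz": 0, "jaw": -1}, {"tx": 0, "ty": -0.46, "tz": 0.38, "wx": 0, "wy": 0, "wz": 0, "jaw": -1}, {"tx": 0, "ty": -0.51, "tz": 0.33, "wx": 0, "wy": 0, "wz": 0, "jaw": -1}])

```text
time: 18.4
tool_pos: [590.6, -49.1, 278.6]
tcp_rot: [2.394, 1.568, -2.276]
contact_force: [-6.9, -1.1, 7.8]
grip_width: 24.2
```

```bash
python3 -c "
from circ import *
st();table(-4.1414,0.1,30)"
```

```text
t 18.4 pos [590.57 -49.1  278.64] F [-6.89 -1.06  7.75] r 59.54 th 2.163 Ftan_resist 6.31 Frad 2.97 grip 24.2
{"tx": 0, "ty": -0.53, "tz": 0.28, "wx": 0, "wy": 0, "wz": 0, "jaw": -1}, {"tx": 0, "ty": -0.56, "tz": 0.22, "wx": 0, "wy": 0, "wz": 0, "jaw": -1}, {"tx": 0, "ty": -0.58, "tz": 0.16, "wx": 0, "wy": 0, "wz": 0, "jaw": -1}, {"tx": 0, "ty": -0.59, "tz": 0.11, "wx": 0, "wy": 0, "wz": 0, "jaw": -1}, {"tx": 0, "ty": -0.59, "tz": 0.05, "wx": 0, "wy": 0, "wz": 0, "jaw": -1}, {"tx": 0, "ty": -0.6, "tz": -0.02, "wx": 0, "wy": 0, "wz": 0, "jaw": -1}, {"tx": 0, "ty": -0.6, "tz": -0.07, "wx": 0, "wy": 0, "wz": 0, "jaw": -1}, {"tx": 0, "ty": -0.58, "tz": -0.13, "wx": 0, "wy": 0, "wz": 0, "jaw": -1}, {"tx": 0, "ty": -0.57, "tz": -0.19, "wx": 0, "wy": 0, "wz": 0, "jaw": -1}, {"tx": 0, "ty": -0.55, "tz": -0.25, "wx": 0, "wy": 0, "wz": 0, "jaw": -1}, {"tx": 0, "ty": -0.52, "tz": -0.29, "wx": 0, "wy": 0, "wz": 0, "jaw": -1}, {"tx": 0, "ty": -0.49, "tz": -0.35, "wx": 0, "wy": 0, "wz": 0, "jaw": -1}, {"tx": 0, "ty": -0.45, "tz": -0.4, "wx": 0, "wy": 0, "wz": 0, "jaw": -1}, {"tx": 0, "ty": -0.41, 
[... 566 characters left out ...]
w": -1}, {"tx": 0, "ty": 0.04, "tz": -0.59, "wx": 0, "wy": 0, "wz": 0, "jaw": -1}, {"tx": 0, "ty": 0.09, "tz": -0.6, "wx": 0, "wy": 0, "wz": 0, "jaw": -1}, {"tx": 0, "ty": 0.14, "tz": -0.58, "wx": 0, "wy": 0, "wz": 0, "jaw": -1}, {"tx": 0, "ty": 0.21, "tz": -0.56, "wx": 0, "wy": 0, "wz": 0, "jaw": -1}, {"tx": 0, "ty": 0.26, "tz": -0.54, "wx": 0, "wy": 0, "wz": 0, "jaw": -1}, {"tx": 0, "ty": 0.32, "tz": -0.51, "wx": 0, "wy": 0, "wz": 0, "jaw": -1}, {"tx": 0, "ty": 0.36, "tz": -0.48, "wx": 0, "wy": 0, "wz": 0, "jaw": -1}, {"tx": 0, "ty": 0.41, "tz": -0.44, "wx": 0, "wy": 0, "wz": 0, "jaw": -1}, {"tx": 0, "ty": 0.45, "tz": -0.39, "wx": 0, "wy": 0, "wz": 0, "jaw": -1}, 
end th -7.141399999999989
```

Emit:
arm_command(plan=[{"tx": 0, "ty": -0.53, "tz": 0.28, "wx": 0, "wy": 0, "wz": 0, "jaw": -1}, {"tx": 0, "ty": -0.56, "tz": 0.22, "wx": 0, "wy": 0, "wz": 0, "jaw": -1}, {"tx": 0, "ty": -0.58, "tz": 0.16, "wx": 0, "wy": 0, "wz": 0, "jaw": -1}, {"tx": 0, "ty": -0.59, "tz": 0.11, "wx": 0, "wy": 0, "wz": 0, "jaw": -1}])

```text
time: 18.8
tool_pos: [612.9, -39.6, 278.6]
tcp_rot: [1.852, 1.569, -2.817]
contact_force: [-7.4, 1.6, 7.5]
grip_width: 24.5
```

```bash
python3 -c "
from circ import *
st()"
```

```text
t 18.8 pos [612.89 -39.64 278.63] F [-7.45  1.62  7.48] r 59.86 th 1.754 Ftan_resist 7.03 Frad 2.95 grip 24.5
```

Emit:
arm_command(plan=[{"tx": 0, "ty": -0.59, "tz": 0.05, "wx": 0, "wy": 0, "wz": 0, "jaw": -1}, {"tx": 0, "ty": -0.6, "tz": -0.02, "wx": 0, "wy": 0, "wz": 0, "jaw": -1}, {"tx": 0, "ty": -0.6, "tz": -0.07, "wx": 0, "wy": 0, "wz": 0, "jaw": -1}])

```text
time: 19.1
tool_pos: [631.0, -38.8, 278.7]
tcp_rot: [1.332, 1.569, 2.946]
contact_force: [-5.9, 2.8, 7.2]
grip_width: 24.6
```

```bash
python3 -c "
from circ import *
st()"
```

```text
t 19.1 pos [630.98 -38.79 278.66] F [-5.94  2.76  7.23] r 60.14 th 1.451 Ftan_resist 6.23 Frad 2.03 grip 24.6
```

Emit:
arm_command(plan=[{"tx": 0, "ty": -0.58, "tz": -0.13, "wx": 0, "wy": 0, "wz": 0, "jaw": -1}, {"tx": 0, "ty": -0.57, "tz": -0.19, "wx": 0, "wy": 0, "wz": 0, "jaw": -1}, {"tx": 0, "ty": -0.55, "tz": -0.25, "wx": 0, "wy": 0, "wz": 0, "jaw": -1}])

```text
time: 19.4
tool_pos: [648.4, -43.4, 278.7]
tcp_rot: [0.684, 1.57, 2.299]
contact_force: [-5.3, 4.3, 5.9]
grip_width: 24.5
```

```bash
python3 -c "
from circ import *
st()
s=imaging.capture('scene');cv2.imwrite('pics/s10.png',s)
cv2.imwrite('pics/s10c.png',cv2.resize(s[190:250,170:260],None,fx=8,fy=8,interpolation=2))"
```

```text
t 19.4 pos [648.42 -43.36 278.66] F [-5.3   4.32  5.92] r 60.39 th 1.151 Ftan_resist 6.6 Frad 1.79 grip 24.5
```

View pics/s10c.png

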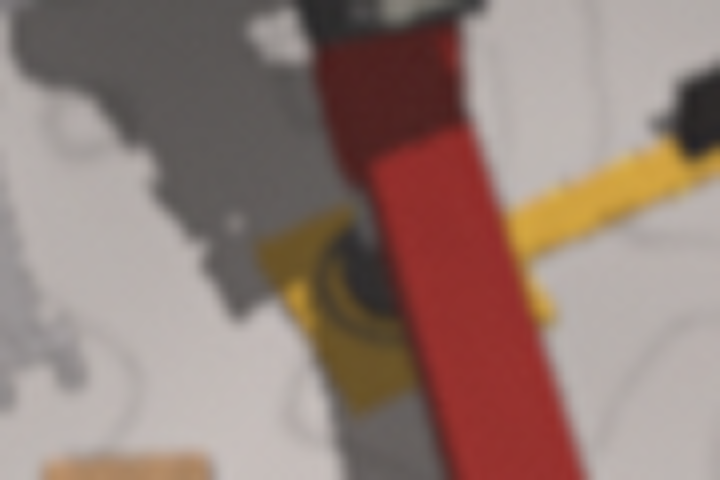

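Emit:
arm_command(plan=[{"tx": 0, "ty": -0.52, "tz": -0.29, "wx": 0, "wy": 0, "wz": 0, "jaw": -1}, {"tx": 0, "ty": -0.49, "tz": -0.35, "wx": 0, "wy": 0, "wz": 0, "jaw": -1}, {"tx": 0, "ty": -0.45, "tz": -0.4, "wx": 0, "wy": 0, "wz": 0, "jaw": -1}])

```text
time: 19.75
tool_pos: [663.6, -52.8, 278.7]
tcp_rot: [0.197, 1.569, 1.812]
contact_force: [-4.8, 5.5, 6.7]
grip_width: 24.5
```

```bash
python3 -c "
from circ import *
st()"
```

```text
t 19.75 pos [663.61 -52.81 278.69] F [-4.8   5.54  6.74] r 60.6 th 0.854 Ftan_resist 7.26 Frad 1.03 grip 24.5
```

Emit:
arm_command(plan=[{"tx": 0, "ty": -0.41, "tz": -0.44, "wx": 0, "wy": 0, "wz": 0, "jaw": -1}, {"tx": 0, "ty": -0.36, "tz": -0.48, "wx": 0, "wy": 0, "wz": 0, "jaw": -1}, {"tx": 0, "ty": -0.31, "tz": -0.51, "wx": 0, "wy": 0, "wz": 0, "jaw": -1}])

```text
time: 20.05
tool_pos: [675.2, -66.1, 278.7]
tcp_rot: [-0.096, 1.568, 1.519]
contact_force: [-3.8, 7.3, 6.2]
grip_width: 24.5
```

```bash
python3 -c "
from circ import *
st()"
```

```text
t 20.05 pos [675.22 -66.14 278.67] F [-3.79  7.25  6.22] r 60.76 th 0.562 Ftan_resist 8.16 Frad 0.66 grip 24.5
```

Emit:
arm_command(plan=[{"tx": 0, "ty": -0.26, "tz": -0.54, "wx": 0, "wy": 0, "wz": 0, "jaw": -1}, {"tx": 0, "ty": -0.21, "tz": -0.56, "wx": 0, "wy": 0, "wz": 0, "jaw": -1}])

```text
time: 20.25
tool_pos: [680.5, -76.6, 278.7]
tcp_rot: [-0.253, 1.568, 1.363]
contact_force: [-3.7, 8.6, 6.1]
grip_width: 24.5
```

```bash
python3 -c "
from circ import *
st()"
```

```text
t 20.25 pos [680.55 -76.61 278.68] F [-3.7   8.58  6.12] r 60.82 th 0.368 Ftan_resist 9.34 Frad -0.36 grip 24.5
```

Emit:
arm_command(plan=[{"tx": 0, "ty": -0.15, "tz": -0.58, "wx": 0, "wy": 0, "wz": 0, "jaw": -1}, {"tx": 0, "ty": -0.09, "tz": -0.6, "wx": 0, "wy": 0, "wz": 0, "jaw": -1}])

```text
time: 20.45
tool_pos: [683.7, -88.0, 278.7]
tcp_rot: [-0.446, 1.567, 1.17]
contact_force: [-2.0, 9.8, 5.7]
grip_width: 24.4
```

```bash
python3 -c "
from circ import *
st()"
```

```text
t 20.45 pos [683.73 -87.98 278.7 ] F [-2.04  9.8   5.65] r 60.85 th 0.174 Ftan_resist 10.01 Frad -0.32 grip 24.4
```

Emit:
arm_command(plan=[{"tx": 0, "ty": -0.03, "tz": -0.6, "wx": 0, "wy": 0, "wz": 0, "jaw": -1}])

```text
time: 20.55
tool_pos: [684.5, -93.8, 278.7]
tcp_rot: [-0.531, 1.567, 1.085]
contact_force: [-0.8, 9.9, 5.0]
grip_width: 24.5
```

```bash
python3 -c "
from circ import *
st()"
```

```text
t 20.55 pos [684.46 -93.81 278.67] F [-0.84  9.87  5.02] r 60.84 th 0.077 Ftan_resist 9.91 Frad -0.08 grip 24.5
```

Emit:
arm_command(plan=[{"tx": 0, "ty": 0.04, "tz": -0.59, "wx": 0, "wy": 0, "wz": 0, "jaw": -1}])

```text
time: 20.65
tool_pos: [684.6, -99.6, 278.7]
tcp_rot: [-0.686, 1.566, 0.93]
contact_force: [1.4, 10.8, 4.1]
grip_width: 24.2
```

```bash
python3 -c "
from circ import *
st()"
```

```text
t 20.65 pos [684.6  -99.65 278.71] F [ 1.37 10.75  4.07] r 60.81 th -0.019 Ftan_resist 10.78 Frad 1.17 grip 24.2
```

Emit:
arm_command(plan=[{"tx": 0, "ty": 0.09, "tz": -0.6, "wx": 0, "wy": 0, "wz": 0, "jaw": -1}])

```text
time: 20.75
tool_pos: [684.2, -105.6, 278.7]
tcp_rot: [-0.777, 1.566, 0.84]
contact_force: [1.4, 10.1, 5.3]
grip_width: 24.5
```

```bash
python3 -c "
from circ import *
st()"
```

```text
t 20.75 pos [ 684.18 -105.57  278.72] F [ 1.35 10.06  5.33] r 60.79 th -0.117 Ftan_resist 10.15 Frad 0.17 grip 24.5
```

Emit:
arm_command(plan=[{"tx": 0, "ty": 0, "tz": 0, "wx": 0, "wy": 0, "wz": 0, "jaw": -1}, {"tx": 0, "ty": 0, "tz": 0, "wx": 0, "wy": 0, "wz": 0, "jaw": -0.2}, {"tx": 0, "ty": 0, "tz": 0, "wx": 0, "wy": 0, "wz": 0, "jaw": 0.2}, {"tx": 0, "ty": 0, "tz": 0, "wx": 0, "wy": 0, "wz": 0, "jaw": 0.2}, {"tx": 0, "ty": 0, "tz": 0, "wx": 0, "wy": 0, "wz": 0, "jaw": 0.2}, {"tx": -2, "ty": 0, "tz": 0, "wx": 0, "wy": 0, "wz": 0, "jaw": 0.2}, {"tx": -3, "ty": 0, "tz": 0, "wx": 0, "wy": 0, "wz": 0, "jaw": 0.2}, {"tx": -4, "ty": 0, "tz": 0, "wx": 0, "wy": 0, "wz": 0, "jaw": 0.2}, {"tx": -4, "ty": 1, "tz": 0, "wx": 0, "wy": 0, "wz": 0, "jaw": 0.2}, {"tx": 0, "ty": 4, "tz": 0, "wx": 0, "wy": 0, "wz": 0, "jaw": 0.2}, {"tx": 0, "ty": 4, "tz": 0, "wx": 0, "wy": 0, "wz": 0, "jaw": 0.2}, {"tx": 0, "ty": 4, "tz": 0, "wx": 0, "wy": 0, "wz": 0, "jaw": 0.2}, {"tx": 0, "ty": 4, "tz": 0, "wx": 0, "wy": 0, "wz": 0, "jaw": 0.2}, {"tx": 0, "ty": 4, "tz": 0, "wx": 0, "wy": 0, "wz": 0, "jaw": 0.2}, {"tx": 0, "ty": 0, "tz": 0, "wx": 0, "wy": 0, "wz": 0, "jaw": 0.2}, {"tx": 0, "ty": 0, "tz": 0, "wx": 0, "wy": 0, "wz": 0, "jaw": 0.2}])

```text
time: 22.35
tool_pos: [473.0, -117.4, 408.0]
tcp_rot: [-2.031, 1.569, -0.417]
contact_force: [0.2, 0.0, 0.5]
grip_width: 54.7
```

```bash
python3 - <<'E'
from h import *
import pickle
o=readout.get_obs();w=imaging.capture("wrist");s=imaging.capture("scene");pickle.dump(o,open("w11.pkl","wb"))
print(o['time'],o['tool_pos'],o['contact_force'],o['grip_width'])
cv2.imwrite("pics/w11.png",w);cv2.imwrite("pics/s11.png",s)
cv2.imwrite("pics/w11b.png",cv2.resize(w,None,fx=1.5,fy=1.5,interpolation=2))
cv2.imwrite("pics/w11c.png",cv2.resize(w[185:243,215:285],None,fx=10,fy=10,interpolation=2))
cv2.imwrite("pics/s11c.png",cv2.resize(s[140:290,150:300],None,fx=4,fy=4,interpolation=2))
E
```

```text
22.35 [ 473.03808212 -117.39797406  408.04103248] [0.23180478 0.02752508 0.45620429] 54.73077353472701
```

View pics/w11b.png

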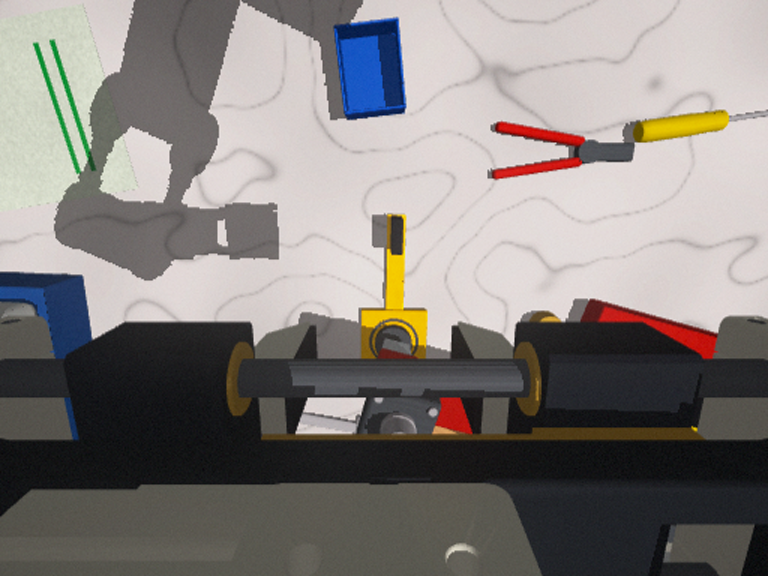

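View pics/s11c.png

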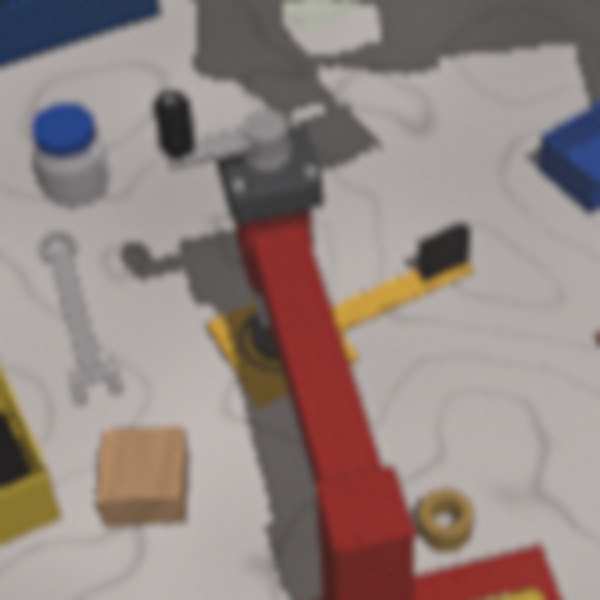

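View pics/w11c.png

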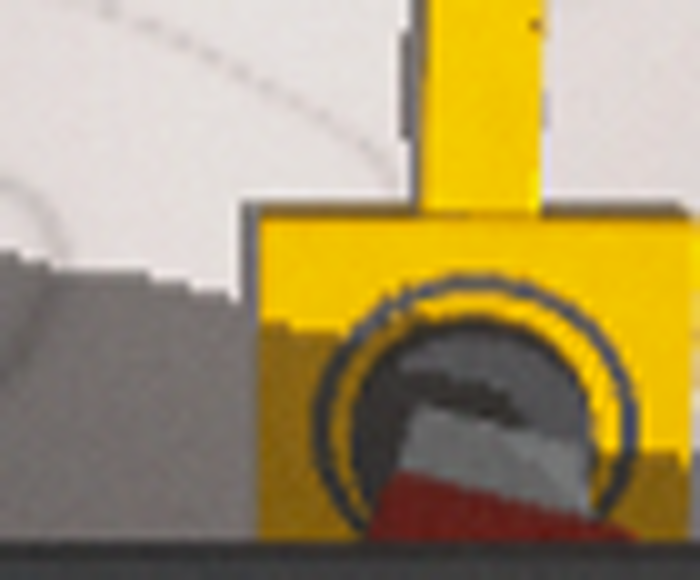

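```bash
python3 - <<'E'
from h import *
import pickle
o=pickle.load(open("w11.pkl","rb"));W=cam("wrist",o)
d=lambda a:(215+(a[0]+.5)/10-.5,185+(a[1]+.5)/10-.5)
ft=onz(W,*d((475,319)),13);rt=onz(W,*d((476,280)),12)
print("foot near",ft,"ring near(centre line)",rt,"plate near",onz(W,*d((476,214)),12))
E
```

```text
foot near [601.07368112 -98.78360737  13.        ] ring near(centre line) [592.99031202 -98.94909451  12.        ] plate near [578.84766177 -99.63725819  12.        ]
```

```bash
python3 -c "
from plant import bot,readout
print(readout.get_obs()['contact_force']); print(bot.close_job())"
```

```text
[ 0.1394043  -0.09073377 -1.33883271]
the job is handed in; nothing more can be done
None
```

The job is done and handed in at about 22.5 s. The yellow pad is under the red outrigger's foot, the leg is cranked down onto it and left loaded, and the crank is released.

- **Pad:** I slid it in by its tab. A wrist-camera look showed it about 2 mm off sideways, so I regripped the tab and nudged it. In the last wrist picture the foot sits about 0.6 mm off the pad's ring sideways. Along the tail it is about 0.3 mm off judged from the ring, but about 2 mm judged from the plate's near edge; these two disagree. Any offset is therefore between about 0.5 and 2 mm.
- **Crank:** I turned it clockwise about 7.3 rad, a little over one turn. It took about 6.7 N at the knob when free and showed contact after about 6.1 rad. The last two readings were 4.0 N and 3.4 N heavier than free. The readings scatter by about ±0.5 N, and a straight-line fit through the loaded ones gives about 3.9 N heavier. No reading was more than 4.1 N heavier.
- **End state:** The arm is clear and touching nothing. In the final pictures the bystander things in view are where they were. The screwdriver and pliers were only seen in the wrist view, and I compared them only by eye.

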